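Slide a tray of slides onto the marked rails of the drying rack

TASK

Take the slide tray by its black fin and slide it, far edge first, onto the pair of rails in the drying rack that is marked by the orange clip on the front left post. Feel for the red buffer at the back and push on gently until it gives by about 5 mm, never to its hard end and without forcing the tray in the rails or pressing on the rack; then let go, with the tray lying flat on both rails, and leave the things around alone.

Things in the scene. Friction and masses are not known exactly. Their poses are not given: they have to be found in the camera images.
- tray_grip (a point): Grip point on the tray's black upright fin: 10 mm thick (y), 68 mm long (x), 4 to 38 mm above the tray's underside, on the edge that faces the robot at the start. Point: mid-thickness, 26 mm above the underside. Axes are the tray's: x from the fin into the tray, y left, z up. The sheet's near edge is 45 mm in +x from here, its far edge (enters the rack first) 155 mm.
- tray: Loose slide tray (about 0.17 kg), steel sheet 110 mm deep (x) by 150 mm wide (y), 9 mm high at its rims, five glass slides fixed in it. Origin under the middle of the sheet, 100 mm in +x of the grip point and 26 mm lower; same axes.
- dry_rack: Fixed open-topped drying rack, three pairs of steel rails one above the other, open to the robot. Origin: middle of its open front, at its foot; its height over the bench differs by up to 16 mm, so go by this origin. x runs in along the rails, y left, z up. Tops of the ledges: 50, 86, 122 mm above the origin. 10 mm posts, 146 mm high, at y = +-95, x = 6, 85, 164 mm. Nothing between the sides above 27 mm but the buffer.
- rail_mouth (a point): Middle of the mouth of the lowest rail pair: at x = 0 of the rack, level with its ledges' tops (50 mm over the rack's origin); rack axes. All pairs are alike: ledges run to x = 168 mm and reach from 65 to 90 mm either side of the middle; upright guides, 10.5 mm above the ledge, at 77.5 mm each side (2.5 mm play each side of the tray). Lead-in: to x = -11 mm ledges bend 5 mm down, guides outwards.
- buffer (a joint): Travel (m) of the red buffer plate (50 x 104 mm, spans all rail pairs) at the back of the rack, along rack +x: 0 at the start, 0.014 hard end. Friction-held: yields to about 6 N, stays where pushed. Its blue carrier is set anew: the buffer's face starts anywhere from 98 to 128 mm behind the rack's front; this is not measured, find it by touch. The tray's friction on the rails is about 1 N.
- clip_a: Orange plastic clip, a 22 x 20 x 14 mm sleeve with a 14 mm tab towards the robot, round a post of the rack at the height of the lowest (50 mm) rail pair. Origin at its centre, level with the tops of those ledges. The three clips sit on the front left, front right and middle right posts in any order; only the one on the front left post (rack y positive) counts.
- clip_b: Orange plastic clip, a 22 x 20 x 14 mm sleeve with a 14 mm tab towards the robot, round a post of the rack at the height of the middle (86 mm) rail pair. Origin at its centre, level with the tops of those ledges. The three clips sit on the front left, front right and middle right posts in any order; only the one on the front left post (rack y positive) counts.
- clip_c: Orange plastic clip, a 22 x 20 x 14 mm sleeve with a 14 mm tab towards the robot, round a post of the rack at the height of the highest (122 mm) rail pair. Origin at its centre, level with the tops of those ledges. The three clips sit on the front left, front right and middle right posts in any order; only the one on the front left post (rack y positive) counts.
- specimen_cup: Loose bystander: clear specimen cup with yellow lid, 39 mm wide, 48 mm high; origin under its centre.
- box_green_a: Loose bystander: open white card box with green slides, 70 x 88 x 24 mm; origin under its centre.
- cassette_3: Loose bystander: green tissue cassette, 28 x 41 x 12 mm; origin under its centre.
Things that resemble listed ones, but are neither listed nor needed, are in the scene too. There is more than one size of the tray; the job needs the smaller.

How it is judged:
On the way, in this order (a step that is already met when the one before it is completed fails the run):
1. the tray is lifted off the bench (height (world z) of tray_grip above 0.055 m), for 0.1 s.
2. the tray has entered at the marked rail pair, the buffer still untouched (((y of clip_a in the frame of dry_rack above 0 m and z of tray_grip in the frame of dry_rack between 0.06 and 0.092 m) or (y of clip_b in the frame of dry_rack above 0 m and z of tray_grip in the frame of dry_rack between 0.096 and 0.128 m) or (y of clip_c in the frame of dry_rack above 0 m and z of tray_grip in the frame of dry_rack between 0.132 and 0.164 m)) and x of tray_grip in the frame of dry_rack between -0.11 and -0.02 m and y of tray_grip in the frame of dry_rack between -0.008 and 0.008 m and value of joint buffer below 0.0015 m), for 0.05 s.
3. the buffer has given way a little (((y of clip_a in the frame of dry_rack above 0 m and z of tray_grip in the frame of dry_rack between 0.072 and 0.08 m) or (y of clip_b in the frame of dry_rack above 0 m and z of tray_grip in the frame of dry_rack between 0.108 and 0.116 m) or (y of clip_c in the frame of dry_rack above 0 m and z of tray_grip in the frame of dry_rack between 0.144 and 0.152 m)) and value of joint buffer above 0.002 m), for 0.1 s.
At the end, for the whole second after the job is handed in: The tray lies at rest and released on the rail pair level with the clip on the front left post (height within 4 mm, tilt under 0.04 rad, within 6 mm of the rack's middle, turned less than 0.06 rad), pushed in so far that the buffer has given by 2 to 9 mm (all of step 3 and x of tray_grip in the frame of dry_rack between -0.062 and -0.012 m and y of tray_grip in the frame of dry_rack between -0.006 and 0.006 m and value of joint buffer below 0.009 m and angle between tray_grip's own z axis and vertical below 0.04 rad and angle between the x axis of tray_grip and the x axis of dry_rack, either way round below 0.06 rad and linear speed of tray below 0.01 m/s); the robot touches nothing.
It fails at once if The buffer was driven to its hard end (over 12 mm) (value of joint buffer above 0.012 m).
It fails at once if The tray was forced against the rack's rails or posts (over 22 N) (contact force between tray and dry_rack above 22 N).
It fails at once if The robot pushed against the rack (over 10 N) (contact force between any of the fingers, the arm and dry_rack above 10 N).
It fails at once if The specimen cup, the box of green slides or the green cassette was moved (over 20 mm) (distance of any of specimen_cup, box_green_a, cassette_3 from where it was at the start of the episode above 0.02 m).
It also fails if it takes over 61 s, if anything falls off the work surface, if the arm or the gripper's body presses on something with over 40 N, if the wrist force passes 120 N, or if a joint passes its speed limit or range.

ROBOT

A 6-joint arm with a two-finger parallel gripper is mounted at the origin on a cart in front of the work surface, level with it; the furniture and walls round the work are solid. World frame = base frame: x ahead of the robot, y to its left, z up, the work surface at z = 0. Lengths are in m, angles in rad, forces in N, time in s.
With the tool pointing down it reaches from about 0.35 to 0.975 m from the base axis. Payload 4.9 kg.
Tool frame: the origin (TCP) lies midway between the tips of the shut fingers; the grasp point (between the pads) lies 19 mm behind it; z points along the fingers, y is the direction in which the jaws open and shut (so a half turn about z gives the same grasp; the last joint's range is limited). The gripper opens to 85 mm and grips with 20 to 120 N. Pads are 22 mm wide; open, the fingers measure 114 mm over their backs; the gripper's body (76 mm by 85 mm) begins 54 mm behind the grasp point. The pads swing forward as they close: fully open they stand 13 mm farther back than shut.
Start: joints at [-0.119, 0.053, 1.613, -0, 1.476, -0.119], TCP at [0.625, 0, 0.204] pointing down, gripper open.
Joint ranges: [-3.01, 3.01], [-1.01, 2.22], [0.06, 2.58], [-1.02, 4.17], [0.09, 2.62], [-3.14, 3.14]. Speed limits (rad/s): [2.57, 2.57, 3.14, 3.14, 3.14, 3.14].

INTERFACE

Orientations are given as a unit quaternion [x, y, z, w].
In Python, from plant import telemetry, cams, ticket gives the robot as it stands.
- The arm moves only by the shell command python3 -m pendant 'ROWS' [OPENING] [FORCE]. ROWS is JSON, a list that holds one entry, the list of rows, each a list of 4 numbers: the shift along the tool's x, y, z in units of 30 mm (1.0 is 30 mm), then the turn about the tool's z in units of 5 degrees (1.0 is 5 degrees). A call has 1 to 20 rows; each row is the pose to reach, as a shift and turn from the pose measured when the call began, along the tool's axes at that moment; what a row does not reach only later rows make up. A row lasts 1/8 s, in which the tool goes at most 62.5 mm and 10.7 degrees, less where a joint would pass 70% of its speed; a pose out of reach is approached as far as the arm can. A call with a gripper value outside its range is refused whole. OPENING is the closure, from 0 (fully open) to 1 (shut), set as the call begins (- or left out, the last holds). The fingers move at their own pace and stop on an object; FORCE is the grip in N (left out, the last holds). Time passes only in rows, so rows that repeat a pose let the fingers close. It gives the time, the measured TCP pose, the force and the opening at its end, in the units of the state.
- telemetry.get_state(): the state, without advancing time (a new reading comes with each control period).
- cams.grab_frame(name): name is "scene" or "side" or "wrist"; returns a dict with "image" (480x640x3 uint8, blue, green, red), "intrinsics" (3x3 intrinsics, pixels), "world_to_cam" (4x4, takes a point from world to camera coordinates). Camera axes: x right, y up, looking along -z (the intrinsics and any distortion apply to the point x, -y, -z); pixel columns grow to the right and rows downward; lengths in m; the calibration is good to about 2 mm. A picture is of the moment at which its call begins. There is no depth.
- ticket.finish_job(): hands the job in, once; it reports no verdict.
Trained networks look in a picture, given as the dict that the camera call returned (one of the last four; its "shot" number tells which), for a name from the list of things; names that differ only in an ending like _2 or _b are one class to them, and where a whole thing is asked for, a point or a joint stands for the part that bears it (a point fixed in the world has none). Each returns a list of dicts, best first, with "p" (0 to 1); they miss things now and then, are a little off and sometimes report something else, mostly with a low value. They report only what shows in the picture. A call takes as long as a camera call. They do not tell look-alikes from the thing itself.
- cams.search_frame(picture, thing): "box" ([left, top, width, height] in pixels, round what is visible of it).
The state is a dict: "time_s": time; "joint_positions": joint angles; "qvel": joint speeds; "joint_torque": joint torques, N m; "ee_pos": TCP position; "tcp_rot": TCP orientation; "ft_force": force on the tool from outside, world axes, zero at the start; "moment": the same for the moment, N m; "width": finger opening in m.
Only numpy, scipy, OpenCV 4.12 (cv2) and the standard library are available. Lean on these libraries where they do the work, as an engineer would, in place of code of your own. Each camera call takes 0.05 s, during which the arm holds its last target.

## Working session

There is one attempt and no reset: what is moved stays moved. The work goes in short steps, Python scripts to look and compute and a shell command to move; the robot and the scene stay as the last step left them, time stands still between calls to the robot, and variables do not carry over. Pictures are saved under pics/ and viewed, and the job is handed in when it is done.

```bash
ls; mkdir -p pics
python3 - <<'E'
from plant import telemetry, cams
import cv2, json
s=telemetry.get_state(); print({k:(v if not hasattr(v,'tolist') else v.tolist()) for k,v in s.items()})
for n in ["scene","side","wrist"]:
    f=cams.grab_frame(n); cv2.imwrite(f"pics/{n}0.png",f["image"])
    print(n,f["intrinsics"],f["world_to_cam"],[k for k in f])
    for t in ["tray","dry_rack","tray_grip","clip_a","buffer","specimen_cup","box_green_a","cassette_3"]:
        print(t,[(d["box"],round(d["p"],2)) for d in cams.search_frame(f,t)])
E
```

```text
pics
{'time_s': 0.0, 'joint_positions': [-0.11901941887912498, 0.05339039433814441, 1.6142946508398284, 3.4448460446041392e-06, 1.4760362720307494, -0.11898345847744751], 'qvel': [-0.0003756942082403171, -3.1551371601564525e-05, 0.0015980688036340365, -0.000232401527151005, 0.001057816782352298, 0.00034516202730367916], 'joint_torque': [0.0002705549559323117, -39.36704993247986, -37.01756000518799, -0.00016277827853627969, 0.006935137789696455, -6.063935273914467e-06], 'ee_pos': [0.6243085517490287, 7.202583129733764e-05, 0.20264192426722516], 'tcp_rot': [0.7071192110073606, 0.7070935501188051, -0.000656577005202443, -0.0008376821286799336], 'ft_force': [0.5270232611888968, -0.08122097436244778, -0.25314830661839127], 'moment': [-0.012051835294569057, 0.058961061466027295, -0.05726527915634572], 'width': 0.08513503208460352}
scene [[465.09428253   0.         322.31144881]
 [  0.         465.09428253 236.54706999]
 [  0.           0.           1.        ]] [[ 0.43248134 -0.9014697  -0.01767132 -0.4259918 ]
 [ 0.52872126  0.23768165  0.81483818 -0.35359506]
 [-0.73035178 -0.36174551  0
[... 1646 characters left out ...]
e-01]
 [-1.37819977e-04  9.61968418e-01 -2.73160657e-01  3.49599379e-02]
 [-3.15276823e-04  2.73160604e-01  9.61968391e-01 -3.78125036e-01]
 [ 0.00000000e+00  0.00000000e+00  0.00000000e+00  1.00000000e+00]] ['image', 'intrinsics', 'world_to_cam', 'shot']
tray [([175.4, 402.6, 102.4, 52.5], 0.71)]
dry_rack [([285.6, 74.0, 341.3, 358.4], 0.87), ([173.9, 397.5, 102.7, 60.1], 0.16)]
tray_grip [([173.0, 398.3, 101.5, 57.8], 0.93), ([472.4, 195.5, 94.1, 114.8], 0.52)]
clip_a [([283.6, 84.9, 33.6, 30.9], 0.58)]
buffer [([472.7, 198.4, 95.9, 113.2], 0.57)]
specimen_cup []
box_green_a [([43.7, 27.7, 147.5, 140.1], 0.6)]
cassette_3 [([6.1, 0.8, 47.5, 17.8], 0.89), ([175.5, 399.8, 102.7, 53.9], 0.45)]
```

View pics/scene0.png

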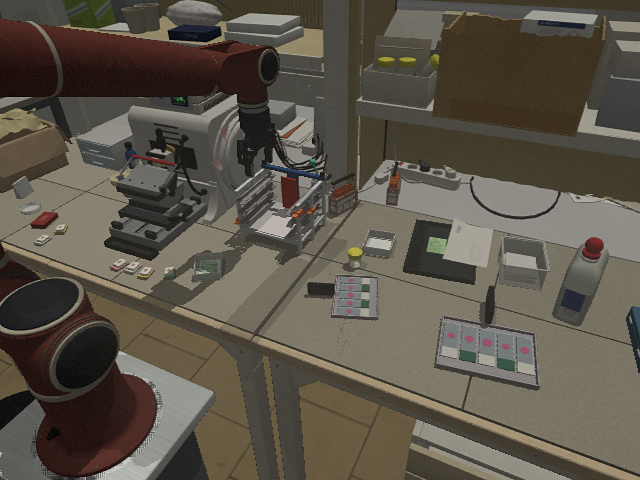

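View pics/side0.png

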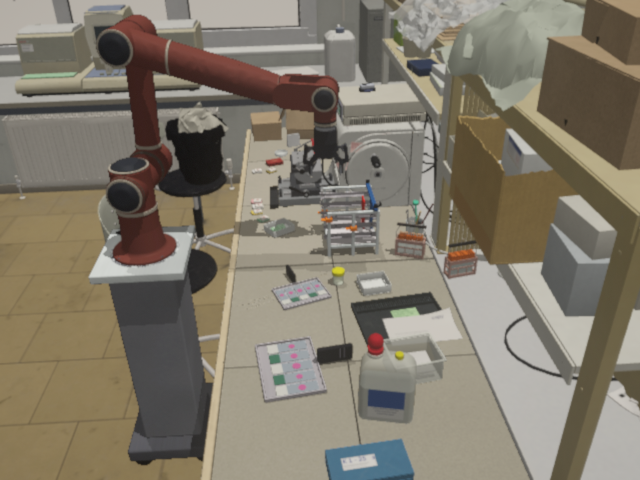

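View pics/wrist0.png

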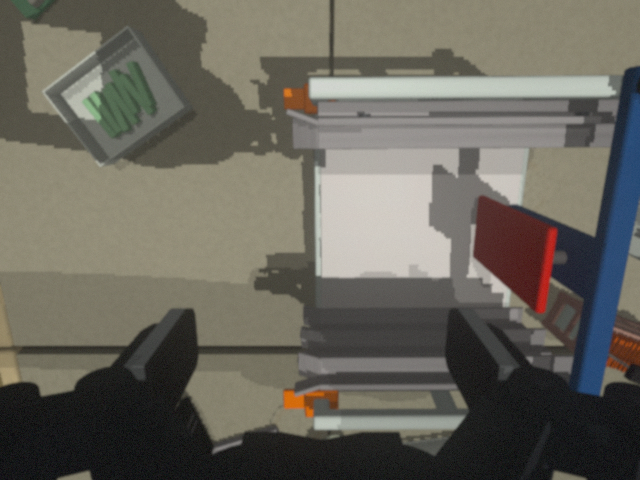

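Wrist view: the rack opens towards the robot (-x), the red buffer is at (515,250), and the front clips are at about (297,98) on the left and (310,400) on the right. The small tray shows in the scene view at (355,297) with its fin at (322,288). Next I zoom in and measure.

```bash
cat > h.py <<'E'
import numpy as np, cv2
from plant import telemetry, cams
def proj(f,P):
    P=np.atleast_2d(P); T=f["world_to_cam"]; c=P@T[:3,:3].T+T[:3,3]
    K=f["intrinsics"]; return np.c_[K[0,0]*c[:,0]/-c[:,2]+K[0,2], K[1,1]*-c[:,1]/-c[:,2]+K[1,2]]
def back(f,uv,z):
    K=f["intrinsics"];T=f["world_to_cam"];R=T[:3,:3];o=-R.T@T[:3,3]
    d=R.T@np.array([(uv[0]-K[0,2])/K[0,0],-(uv[1]-K[1,2])/K[1,1],-1]); return o+d*(z-o[2])/d[2]
def crop(f,x0,y0,w,h,s,name):
    cv2.imwrite(name,cv2.resize(f["image"][y0:y0+h,x0:x0+w],None,fx=s,fy=s,interpolation=cv2.INTER_CUBIC))
E
python3 - <<'E'
from h import *
f=cams.grab_frame("scene"); crop(f,295,235,100,100,6,"pics/s1.png"); crop(f,225,150,110,110,5,"pics/s2.png")
for uv in [(335,277),(377,277),(379,317),(331,317)]: print(back(f,uv,0.005))
g=cams.grab_frame("side"); crop(g,260,250,100,75,8,"pics/d1.png"); crop(g,310,175,80,85,7,"pics/d2.png")
import pickle; pickle.dump((f,g),open("f0.pkl","wb"))
E
```

```text
[ 0.56768065 -0.23709276  0.005     ]
[ 0.61296886 -0.33674796  0.005     ]
[ 0.47865371 -0.39105067  0.005     ]
[ 0.43157777 -0.28834698  0.005     ]
```

View pics/s1.png

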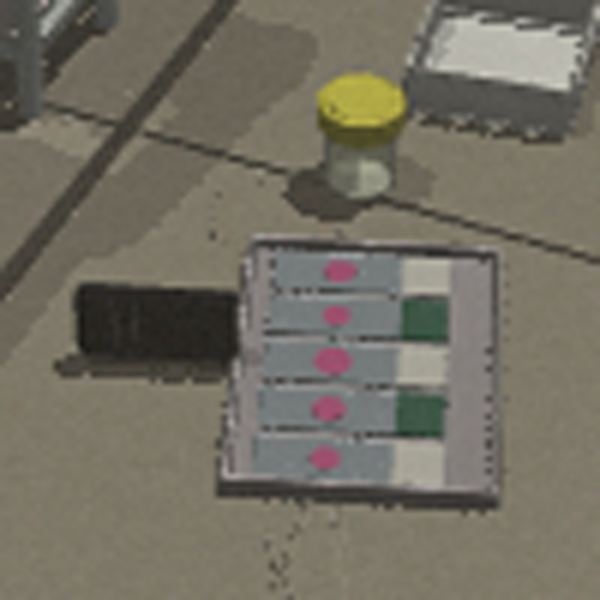

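View pics/s2.png

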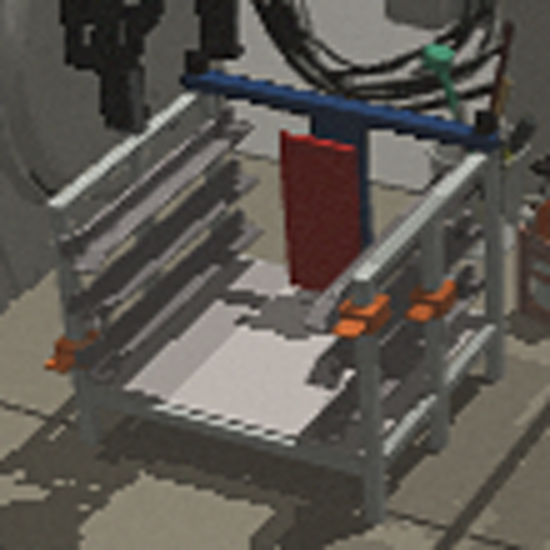

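View pics/d1.png

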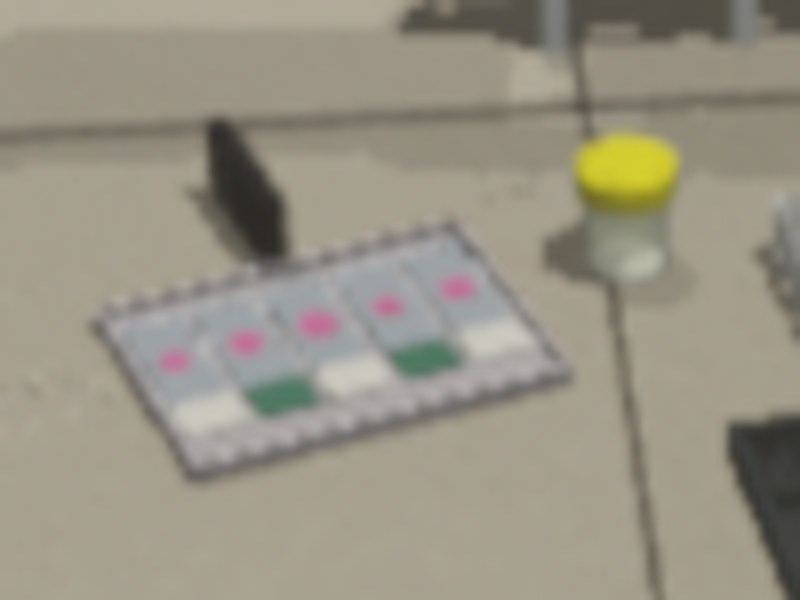

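View pics/d2.png

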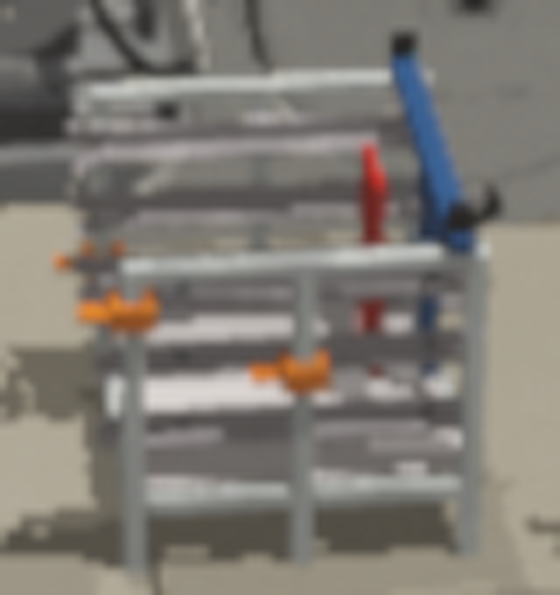

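Run:
```python
from h import *
import pickle
w=cams.grab_frame("wrist"); f,g=pickle.load(open("f0.pkl","rb")); pickle.dump((f,g,w),open("f0.pkl","wb"))
crop(w,270,60,370,140,2.15,"pics/w1.png"); crop(w,270,290,370,190,2.15,"pics/w2.png")
# clip heights: blobs of orange
for n,I in (("s",f),("d",g),("w",w)):
    hsv=cv2.cvtColor(I["image"],cv2.COLOR_BGR2HSV); m=cv2.inRange(hsv,(4,170,90),(18,255,255))
    k,_,st,c=cv2.connectedComponentsWithStats(m)
    print(n,[(st[i].tolist(),c[i].round(1).tolist()) for i in range(1,k) if st[i,4]>8])
```

```text
s [([284, 126, 15, 11, 27], [290.3, 132.1]), ([310, 206, 6, 4, 9], [312.9, 208.0]), ([296, 209, 6, 4, 10], [299.1, 210.8]), ([307, 211, 5, 3, 13], [309.0, 212.0]), ([292, 214, 6, 3, 15], [294.6, 215.1])]
d [([322, 217, 10, 5, 26], [327.0, 219.3]), ([347, 226, 10, 4, 24], [351.6, 227.7]), ([405, 235, 11, 4, 30], [409.9, 236.6]), ([449, 250, 25, 10, 157], [460.7, 254.4])]
w [([284, 89, 32, 23, 400], [295.9, 98.9]), ([612, 336, 28, 27, 369], [626.6, 347.8]), ([608, 358, 18, 13, 92], [615.1, 364.5]), ([284, 390, 54, 27, 705], [307.3, 399.7])]
```

View pics/w1.png

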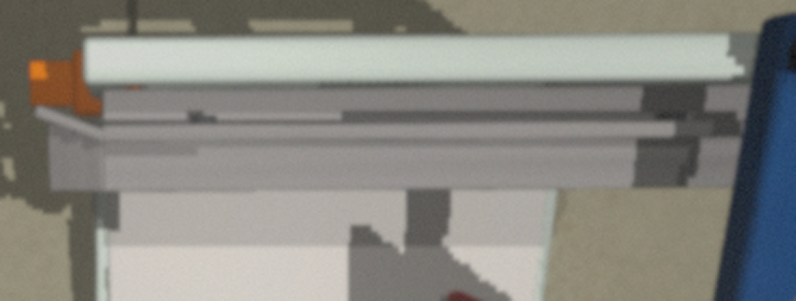

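View pics/w2.png

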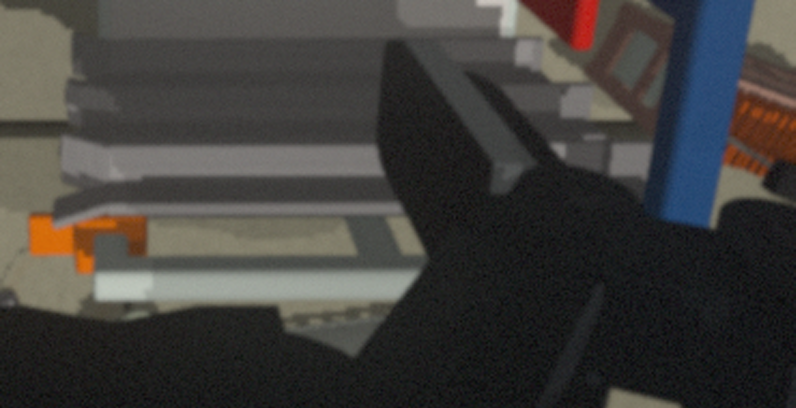

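```bash
cat > rack.py <<'E'
from h import *
import pickle
from scipy.optimize import least_squares
f,g,w=pickle.load(open("f0.pkl","rb"))
W1=lambda a,b:(270+a/2.15,60+b/2.15); W2=lambda a,b:(270+a/2.15,290+b/2.15)
S=lambda a,b:(225+a/5,150+b/5); D=lambda a,b:(310+a/7,175+b/7)
# (cam, uv, pt mm, wu, wv)
obs=[(w,W1(85,37),(1,100,146),1,1),(w,W1(85,83),(1,90,146),1,1),
(w,W2(95,300),(1,-100,146),1,1),(w,W2(97,270),(1,-90,146),1,1),
(w,W1(400,189),(60,65,122),0,1),(w,W1(640,187),(120,65,122),0,1),(w,W2(250,138),(40,-65,122),0,1),
(w,W1(105,189),(0,65,122),1,1),
(g,D(134,570),(6,-100,0),.5,.5),(g,D(301,562),(85,-100,0),.5,.5),(g,D(468,553),(164,-100,0),.5,.5),
(f,S(375,518),(3,-97,0),.5,.5),(f,S(90,442),(4,95,0),.5,.5)]
def tf(p,P):
    c,s=np.cos(p[3]),np.sin(p[3]); P=np.atleast_2d(P)/1000
    return np.c_[c*P[:,0]-s*P[:,1]+p[0],s*P[:,0]+c*P[:,1]+p[1],P[:,2]+p[2]]
def res(p):
    r=[]
    for c,uv,P,a,b in obs:
        e=proj(c,tf(p,P))[0]-uv; r+= [a*e[0],b*e[1]]
    return r
if __name__=="__main__":
    r=least_squares(res,[.62,.07,.005,0],loss="soft_l1"); p=r.x; print(p)
    print(np.array(res(p)).reshape(-1,2).round(1))
    J=r.jac; print("sd",np.sqrt(np.diag(np.linalg.inv(J.T@J))))
    np.save("rack.npy",p)
    for n,c,box,s in (("w",w,(240,40,400,400),1.5),("f",f,(225,150,110,110),5),("g",g,(310,175,80,85),7)):
        I=cv2.resize(c["image"],None,fx=s,fy=s,interpolation=cv2.INTER_CUBIC)
        def ln(a,b,col):
            q=proj(c,tf(p,np.array([a,b],float)))*s; cv2.line(I,*[tuple(map(int,x)) for x in q.round()],col,1)
        for y in (-1,1):
            for x in (6,85,164): ln((x,95*y,0),(x,95*y,146),(255,0,255))
            for z in (50,86,122):
                for yy in (65,90): ln((0,yy*y,z),(168,yy*y,z),(0,255,0)); 
                ln((0,77.5*y,z+10.5),(168,77.5*y,z+10.5),(255,255,0)); 
            for yy in (90,100): ln((1,yy*y,146),(169,yy*y,146),(0,0,255))
        x0,y0,ww,hh=[int(v*s) for v in box]; cv2.imwrite(f"pics/ov_{n}.png",I[y0:y0+hh,x0:x0+ww])
    # clips: front left candidates
    for z in (50,86,122):
        print(z,[proj(c,tf(p,[[-3,95,z]]))[0].round(1) for c in (f,g,w)],[proj(c,tf(p,[[-3,-95,z]]))[0].round(1) for c in (f,g,w)],[proj(c,tf(p,[[78,-95,z]]))[0].round(1) for c in (f,g,w)])
E
python3 rack.py
```

```text
[ 0.61916801 -0.00945134  0.01357734  0.00830015]
[[ 0.2 -0.4]
 [ 0.5  0.3]
 [ 0.7 -0.8]
 [-0.4 -0.8]
 [-0.  -0.1]
 [-0.  -0. ]
 [-0.   1.8]
 [-8.8  0.8]
 [-0.4 -2. ]
 [-0.4 -2.1]
 [-0.4 -2. ]
 [ 0.3 -1.6]
 [-0.2 -2.1]]
sd [0.00031779 0.00026067 0.00088981 0.00280307]
50 [array([239.3, 221.2]), array([321.1, 212. ]), array([307.8,  98.7])] [array([298. , 236.7]), array([325.4, 238.7]), array([311.7, 341.7])] [array([311.2, 221.6]), array([350.1, 237.4]), array([409.9, 341. ])]
86 [array([237.7, 210.6]), array([320.9, 202.8]), array([306. ,  95.6])] [array([297.4, 225.7]), array([325.2, 229. ]), array([310.6, 366.2])] [array([310.8, 210.9]), array([350.2, 227.8]), array([419.8, 365.4])]
122 [array([236.1, 199.6]), array([320.7, 193.5]), array([303.6,  91.5])] [array([296.7, 214.4]), array([325. , 219.2]), array([309.3, 396.8])] [array([310.4, 199.9]), array([350.3, 217.9]), array([432.2, 395.9])]
```

```bash
sed -i '/W1(105,189)/d' rack.py; sed -i 's/,\.5,\.5)/,.5,0)/g' rack.py; python3 rack.py
```

```text
[ 0.61906403 -0.00949107  0.0139234   0.00908665]
[[-0.2 -0.4]
 [ 0.2  0.4]
 [ 0.7 -0.3]
 [-0.5 -0.4]
 [-0.  -0. ]
 [-0.  -0.1]
 [-0.   2.1]
 [-0.4 -0. ]
 [-0.4 -0. ]
 [-0.4 -0. ]
 [ 0.3 -0. ]
 [-0.2 -0. ]]
sd [0.00030657 0.00027399 0.00072021 0.00277815]
50 [array([239.2, 221.2]), array([321. , 211.9]), array([307.5,  98.8])] [array([298. , 236.6]), array([325.4, 238.6]), array([311.6, 342. ])] [array([311.2, 221.5]), array([350.1, 237.3]), array([410. , 341.2])]
86 [array([237.7, 210.5]), array([320.8, 202.8]), array([305.7,  95.6])] [array([297.4, 225.6]), array([325.2, 229. ]), array([310.5, 366.5])] [array([310.8, 210.8]), array([350.2, 227.7]), array([419.9, 365.6])]
122 [array([236.1, 199.5]), array([320.6, 193.5]), array([303.3,  91.6])] [array([296.7, 214.3]), array([325. , 219.1]), array([309.2, 397.2])] [array([310.3, 199.8]), array([350.3, 217.8]), array([432.3, 396.2])]
```

View pics/ov_w.png

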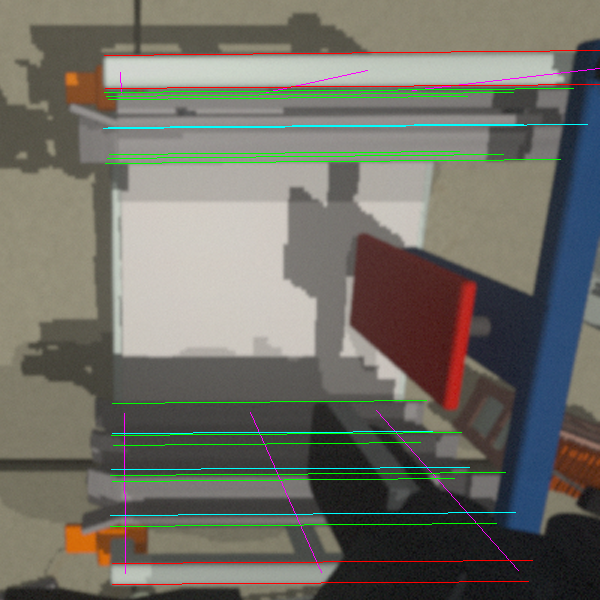

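View pics/ov_f.png

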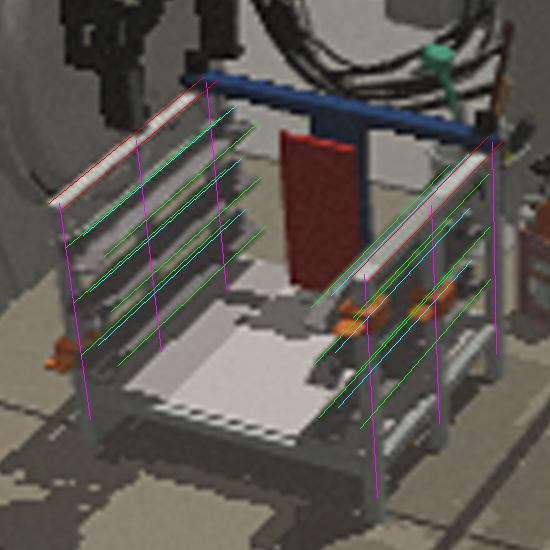

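View pics/ov_g.png

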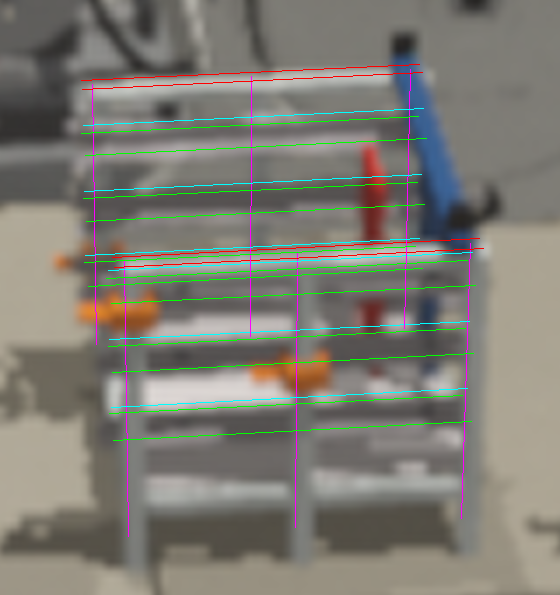

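The left-front clip sits at (238,221) in the scene and (323,212) in the side view, which matches the lowest pair (50 mm), so clip_a marks it. Top bars and ledges agree in all three views, and the posts simply reach down to the bench below the rack origin (z≈14 mm). Now I fit the tray.

```bash
cat > tray.py <<'E'
from rack import *
C=lambda a,b:(295+a/6,235+b/6); E=lambda a,b:(260+a/8,250+b/8)
# grip frame mm: sheet x45..155,y+-75, rim top z = 9-26=-17 ; fin x+-34 y+-5 z -22..12
ob=[(f,C(250,240),(45,75,-17)),(f,C(497,250),(155,75,-17)),(f,C(497,495),(155,-75,-17)),(f,C(220,487),(45,-75,-17)),
(g,E(97,318),(45,-75,-17)),(g,E(457,220),(45,75,-17)),(g,E(572,375),(155,75,-17)),(g,E(193,475),(155,-75,-17)),
(f,C(80,288),(-34,0,12)),(g,E(218,122),(-34,0,12))]
def r2(p): return np.concatenate([proj(c,tf([p[0],p[1],.026,p[2]],P))[0]-uv for c,uv,P in ob])
r=least_squares(r2,[.48,-.22,-1.1],loss="soft_l1");print(r.x,np.degrees(r.x[2]));print(r2(r.x).reshape(-1,2).round(1))
print("cup",back(f,(354.5,266),0),back(g,(337,284),0))
E
python3 tray.py
```

```text
[ 0.49340976 -0.22506588 -1.2308541 ] -70.52274505226312
[[ 2.  -1.2]
 [ 3.1 -0.5]
 [ 2.7  0.1]
 [ 2.  -1.5]
 [-1.2 -1.5]
 [-0.5 -0.8]
 [-0.4 -1.4]
 [-0.7 -1.2]
 [-3.9 -0.5]
 [-2.6 -3.4]]
cup [ 6.36565550e-01 -2.63825712e-01 -1.11022302e-16] [ 0.63952942 -0.27493875  0.        ]
```

```bash
cat >> tray.py <<'E'
def r3(p):
    o=[]
    for c,uv,P in ob[:8]:
        P=np.array(P,float); P[0]=(P[0]-100)*p[3]; P[1]*=p[4]; P[2]=9
        o.append(proj(c,tf([p[0],p[1],0,p[2]],P))[0]-uv)
    return np.concatenate(o)
r=least_squares(r3,[.5,-.32,-1.2,1,1]);print("sheet",r.x);print(r3(r.x).reshape(-1,2).round(1))
a=r.x[2];print("grip",r.x[0]-.1*np.cos(a),r.x[1]-.1*np.sin(a))
for uv in ((80,288),(238,292)): print("fin top",back(f,C(*uv),.038))
for uv in ((218,122),(280,190)): print("fin top side",back(g,E(*uv),.038))
E
python3 tray.py | tail -14
```

```text
sheet [ 0.52538979 -0.31649242 -1.22235156  0.9844393   0.99587214]
[[ 0.9 -1. ]
 [ 1.3 -0.6]
 [ 1.3 -0.1]
 [ 1.3 -1.4]
 [-1.6 -1.8]
 [-1.2 -1.2]
 [-1.1 -2.2]
 [-1.  -1.9]]
grip 0.4912461406869803 -0.22250193615398767
fin top [ 0.48441219 -0.20262273  0.038     ]
fin top [ 0.50906889 -0.26279339  0.038     ]
fin top side [ 0.48979603 -0.21354789  0.038     ]
fin top side [ 0.51254902 -0.26384454  0.038     ]
```

The sheet scale fits the small tray (0.98/1.00), grip at about (0.491,-0.223) and yaw about -70°. The fin reaches to the sheet's edge. I'll move above it and look with the wrist camera.

```bash
python3 -m pendant '[[[-1.5,-0.9,0,-0.8],[-3,-1.8,0,-1.6],[-4.5,-2.7,0,-2.4],[-6,-3.5,0,-3.2],[-7.5,-4.4,0,-4],[-7.5,-4.4,0,-4],[-7.5,-4.4,0,-4],[-7.5,-4.4,0,-4]]]' 0
python3 - <<'E'
from h import *
import pickle
w=cams.grab_frame("wrist"); pickle.dump(w,open("w1.pkl","wb")); cv2.imwrite("pics/w3.png",w["image"])
s=telemetry.get_state();print(s["time_s"],s["ee_pos"],s["tcp_rot"])
E
```

```text
time_s: 2.5
ee_pos: [0.4936, -0.224, 0.2039]
tcp_rot: [0.573, 0.82, 0.0, -0.0]
ft_force: [0.7, -0.4, -0.0]
width: 0.0853
2.55 [ 0.49358086 -0.22391888  0.20386209] [ 5.72861182e-01  8.19652399e-01  9.36636406e-05 -5.63738289e-05]
```

View pics/w3.png

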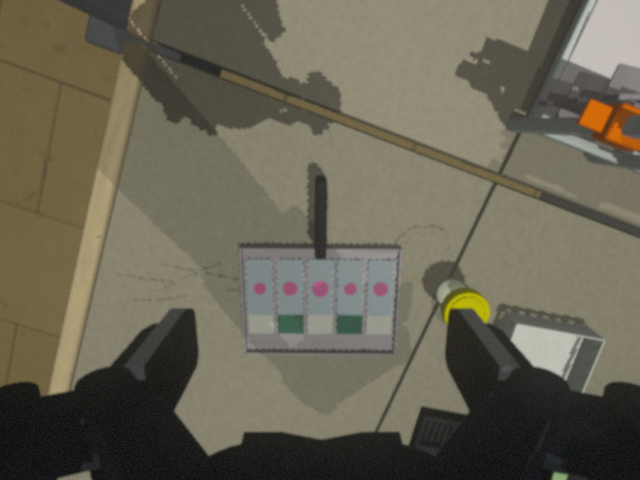

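Run:
```python
from h import *
import pickle
w=pickle.load(open("w1.pkl","rb"))
crop(w,230,160,180,200,3,"pics/w4.png")
for uv in ((240,244),(400,246),(395,353),(247,352)): print("sheet",back(w,uv,.009))
a=back(w,(321,177),.038); b=back(w,(321.5,250),.038); print(a,b)
```

```text
sheet [ 0.43707947 -0.28338954  0.009     ]
sheet [ 0.57388331 -0.23537374  0.009     ]
sheet [ 0.61203977 -0.33761836  0.009     ]
sheet [ 0.4757946  -0.38624562  0.009     ]
[ 0.48395469 -0.19801701  0.038     ] [ 0.50524701 -0.25503348  0.038     ]
```

View pics/w4.png

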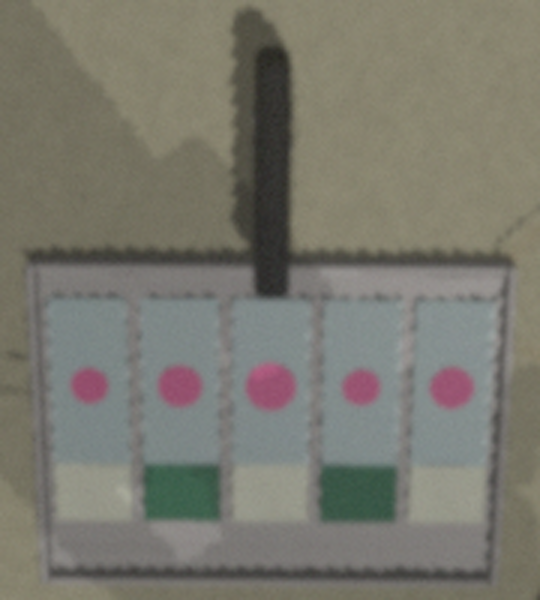

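The fin at (321,177–258) lines up with the tool to within about 0.5°. The grip point works out to (0.4905,-0.217). I'll descend to TCP z≈8 mm and close.

```bash
python3 -m pendant '[[[0.16,-0.02,1.3,0],[0.16,-0.02,2.6,0],[0.16,-0.02,3.9,0],[0.16,-0.02,5.2,0],[0.16,-0.02,6,0],[0.16,-0.02,6.5,0],[0.16,-0.02,6.5,0],[0.16,-0.02,6.5,0]]]' 0
python3 - <<'E'
from h import *
w=cams.grab_frame("wrist"); cv2.imwrite("pics/w5.png",w["image"])
s=telemetry.get_state();print(s["time_s"],s["ee_pos"],s["ft_force"])
E
```

```text
time_s: 3.55
ee_pos: [0.4925, -0.22, 0.0102]
tcp_rot: [0.573, 0.82, 0.0, 0.001]
ft_force: [-0.8, 0.7, -0.2]
width: 0.0857
3.6 [ 0.49258074 -0.22014855  0.01043293] [0.44301564 0.11838183 0.35918946]
```

View pics/w5.png

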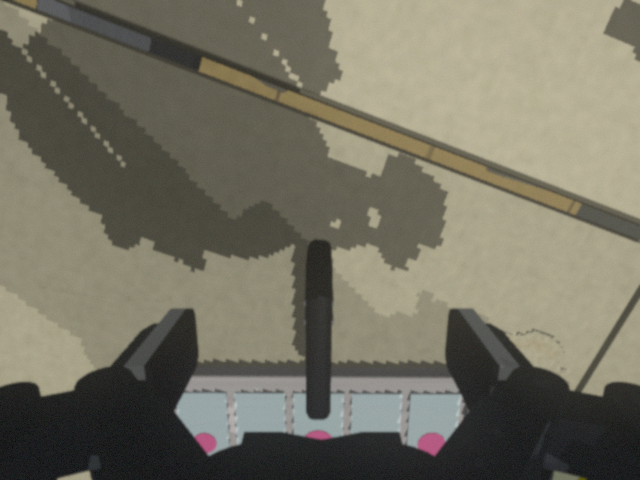

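The fin stands centred and parallel between the jaws (x≈319). I'll go down 2 mm and close.

```bash
python3 -m pendant '[[[0,0,0.07,0],[0,0,0.07,0],[0,0,0.07,0],[0,0,0.07,0],[0,0,0.07,0],[0,0,0.07,0],[0,0,0.07,0],[0,0,0.07,0]]]' 1 90
```

```text
time_s: 4.6
ee_pos: [0.4924, -0.22, 0.0084]
tcp_rot: [0.573, 0.82, 0.0, 0.001]
ft_force: [-2.2, 1.7, 3.0]
width: 0.0047
```

```bash
python3 -m pendant '[[[0,0,0,0],[0,0,0,0]]]'
python3 - <<'E'
from h import *
w=cams.grab_frame("wrist"); cv2.imwrite("pics/w6.png",w["image"])
g=cams.grab_frame("side"); crop(g,240,200,160,120,5,"pics/d6.png")
E
```

```text
time_s: 4.85
ee_pos: [0.4925, -0.22, 0.0084]
tcp_rot: [0.573, 0.82, 0.0, 0.001]
ft_force: [-1.2, 0.6, 2.5]
width: 0.0045
```

View pics/w6.png

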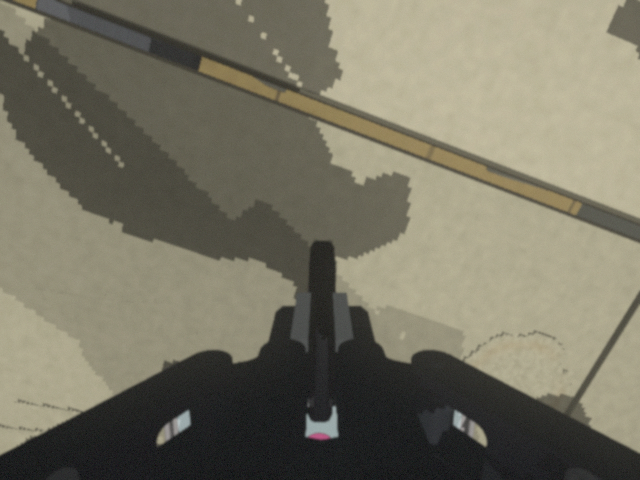

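View pics/d6.png

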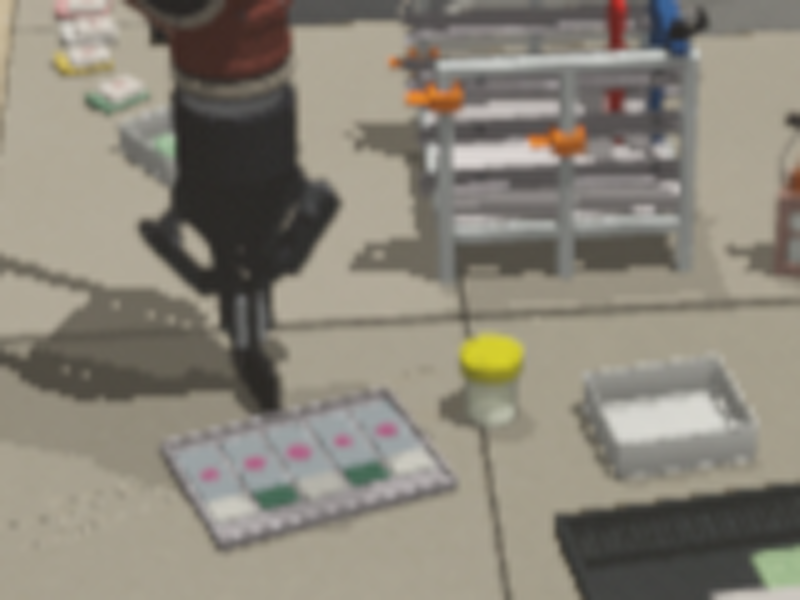

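The fin (321,240–420) is held between both pads, and the tray still lies flat. Lifting.

```bash
python3 -m pendant '[[[0,0,-0.3,0],[0,0,-0.9,0],[0,0,-1.8,0],[0,0,-2.7,0],[0,0,-3.6,0],[0,0,-4.4,0],[0,0,-4.5,0],[0,0,-4.5,0]]]'
python3 - <<'E'
from h import *
import pickle
w=cams.grab_frame("wrist"); cv2.imwrite("pics/w7.png",w["image"])
g=cams.grab_frame("side"); crop(g,240,180,160,120,5,"pics/d7.png")
f=cams.grab_frame("scene"); crop(f,250,200,160,120,5,"pics/s7.png")
pickle.dump((f,g,w),open("f7.pkl","wb"))
E
```

```text
time_s: 5.95
ee_pos: [0.492, -0.2198, 0.1433]
tcp_rot: [0.573, 0.82, 0.0, 0.001]
ft_force: [0.2, 0.1, -2.2]
width: 0.0047
```

View pics/d7.png

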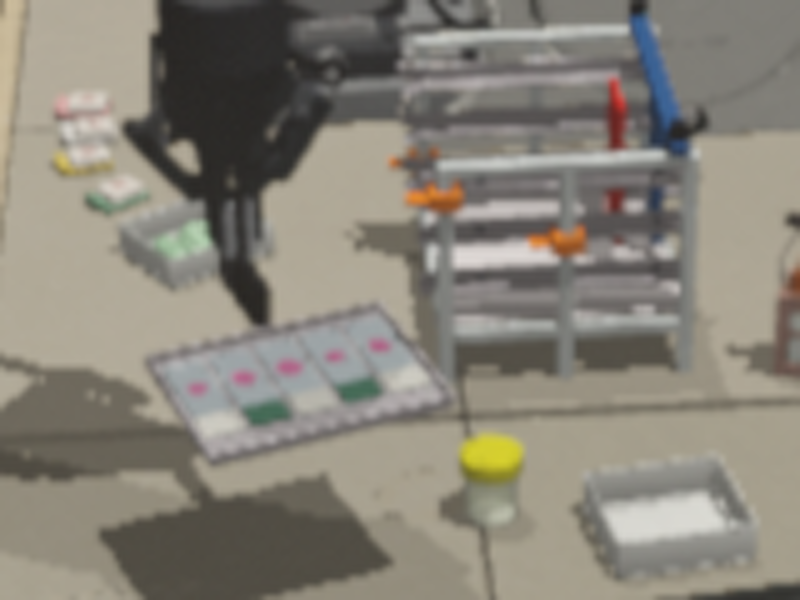

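View pics/s7.png

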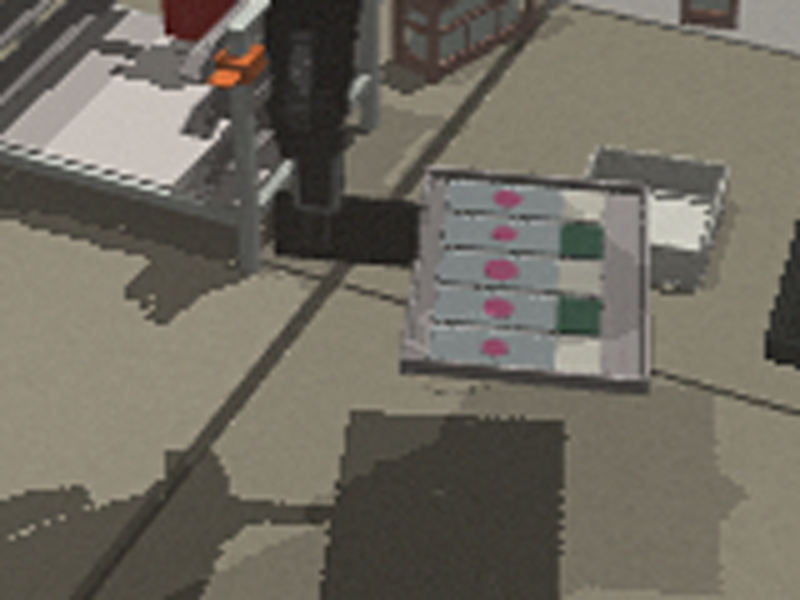

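View pics/w7.png

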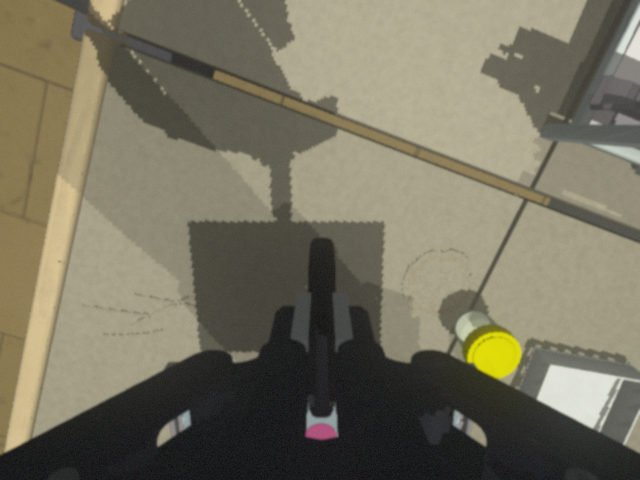

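The tray hangs flat and square in the grip (wrist view unchanged, fin free end at (321,238)). I'll back off in x first so the swing clears the rack post, then move to the rack's centreline while turning.

```bash
python3 -m pendant '[[[0.3,-0.9,0,0],[0.7,-1.9,0,0],[1.05,-2.88,0,0],[1.85,-2.6,0,-1.6],[2.7,-2.3,0,-3.2],[3.5,-2,0,-4.8],[4.3,-1.7,0,-6.4],[5.1,-1.4,0,-8],[5.9,-1.1,0,-9.6],[6.8,-0.8,0,-11.2],[7.3,-0.6,0,-12.8],[7.6,-0.48,0,-14.08],[7.6,-0.48,0,-14.08],[7.6,-0.48,0,-14.08],[7.6,-0.48,0,-14.08]]]'
python3 - <<'E'
from h import *
import pickle
w=cams.grab_frame("wrist"); cv2.imwrite("pics/w8.png",w["image"])
g=cams.grab_frame("side"); crop(g,240,160,160,120,5,"pics/d8.png")
f=cams.grab_frame("scene"); crop(f,190,150,160,120,5,"pics/s8.png")
pickle.dump((f,g,w),open("f8.pkl","wb"))
s=telemetry.get_state();print(s["ee_pos"],s["tcp_rot"],2*np.degrees(np.arctan2(s["tcp_rot"][1],s["tcp_rot"][0])),s["ft_force"])
E
```

```text
time_s: 7.98
ee_pos: [0.3993, -0.0107, 0.1417]
tcp_rot: [-0.004, 1.0, 0.0, -0.0]
ft_force: [0.7, 0.4, -2.0]
width: 0.0045
[ 0.3994543  -0.01055597  0.14194241] [-3.94608419e-03  9.99992179e-01  2.30709958e-04 -1.28237542e-04] 180.45218912865346 [ 0.22207398  0.42016256 -2.42506401]
```

View pics/d8.png

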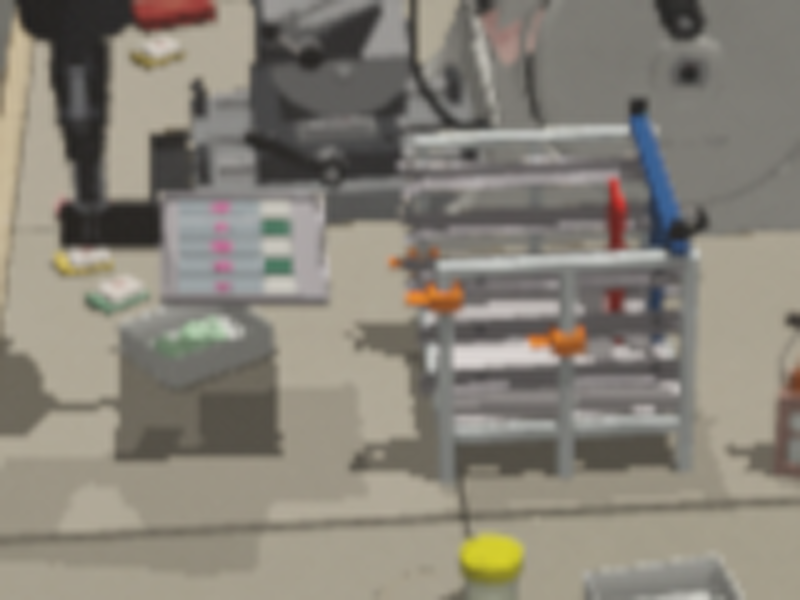

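View pics/s8.png

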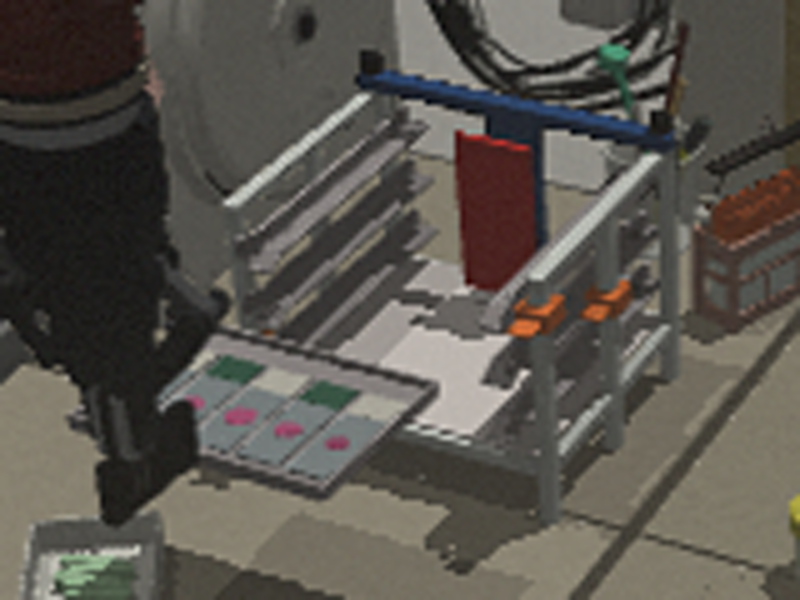

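View pics/w8.png

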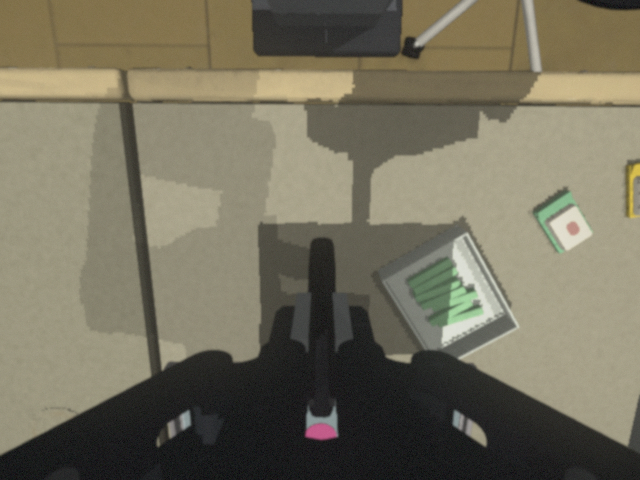

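```bash
python3 -m pendant '[[[-0.4,-0.01,0.6,0],[-0.8,-0.02,1.2,0],[-1.2,-0.03,1.8,0],[-1.45,-0.03,2.18,0],[-1.45,-0.03,2.18,0],[-1.45,-0.03,2.18,0],[-1.45,-0.03,2.18,0]]]'
python3 - <<'E'
from h import *
import pickle
g=cams.grab_frame("side"); crop(g,280,180,110,82,7,"pics/d9.png")
f=cams.grab_frame("scene"); crop(f,200,160,133,100,6,"pics/s9.png")
pickle.dump((f,g),open("f9.pkl","wb"))
s=telemetry.get_state();print(s["ee_pos"],s["ft_force"])
E
```

```text
time_s: 9.0
ee_pos: [0.4433, -0.0112, 0.0774]
tcp_rot: [-0.004, 1.0, 0.0, 0.001]
ft_force: [0.3, -1.0, -0.9]
width: 0.0042
[ 0.44321607 -0.01114583  0.07723184] [ 0.4839456   0.24067911 -1.96555831]
```

View pics/d9.png

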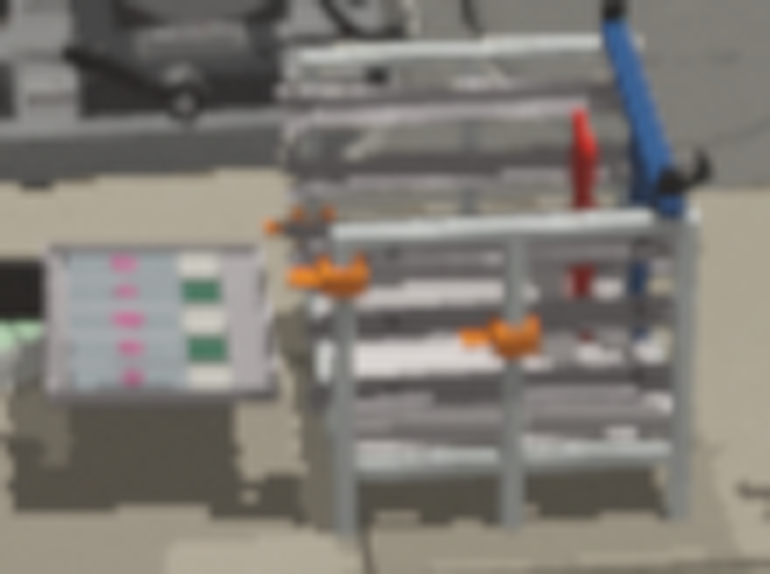

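View pics/s9.png

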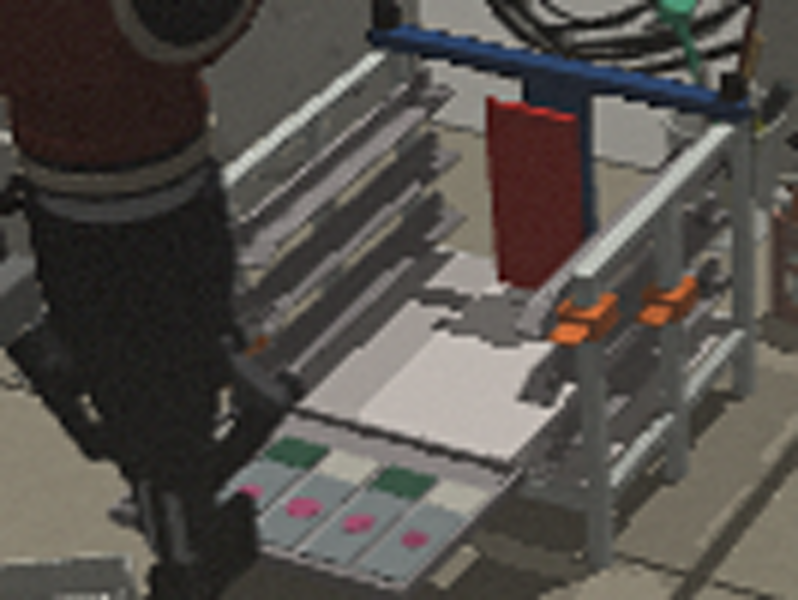

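Run:
```python
from rack import tf
from h import *
import pickle
f,g=pickle.load(open("f9.pkl","rb")); p=np.load("rack.npy")
T=[.4432-.0037,-.01115,.0772-.0084+.026,.0079]
pts=np.array([(155,75,-17),(155,-75,-17),(45,-75,-17),(45,75,-17)],float)
print("side",((proj(g,tf(T,pts))-[280,180])*7).round(0).tolist()); print("scene",((proj(f,tf(T,pts))-[200,160])*6).round(0).tolist())
rp=np.array([(1,-100,146),(1,100,146),(6,-95,-14),(6,95,-14),(169,-100,146)],float)
print("rack side",((proj(g,tf(p,rp))-[280,180])*7).round(0).tolist()); print("scene",((proj(f,tf(p,rp))-[200,160])*6).round(0).tolist())
```

```text
side [[247.0, 219.0], [267.0, 366.0], [32.0, 378.0], [26.0, 230.0]]
scene [[243.0, 375.0], [525.0, 450.0], [399.0, 589.0], [103.0, 503.0]]
rack side [[324.0, 232.0], [291.0, 45.0], [338.0, 526.0], [307.0, 333.0], [693.0, 213.0]]
scene [[592.0, 277.0], [206.0, 186.0], [604.0, 561.0], [261.0, 466.0], [754.0, 107.0]]
```

```bash
cat > chk.py <<'E'
from rack import tf,least_squares
from h import *
import pickle
f,g=pickle.load(open("f9.pkl","rb"))
C=lambda a,b:(295+a/6,235+b/6); E=lambda a,b:(260+a/8,250+b/8)
P=np.array([(155,75,-17),(155,-75,-17),(45,-75,-17),(45,75,-17)],float)
sc0=np.array([C(497,250),C(497,495),C(220,487),C(250,240)]); sd0=np.array([E(572,375),E(193,475),E(97,318),E(457,220)])
T0=[.4905,-.2167,.026,np.radians(-70.)]
bs=sc0-proj(f,tf(T0,P)); bg=sd0-proj(g,tf(T0,P)); print("bias scene\n",bs.round(1),"\nside\n",bg.round(1))
sd=np.array([(265,245),(275,392),(45,400),(50,248)])/7+[280,180]; sc=np.array([(522,462),(395,588)])/6+[200,160]
T=[.4432-.0037,-.01115,.0772-.0084+.026,.0079]
print("now scene",(sc-proj(f,tf(T,P[1:3]))).round(1),"side",(sd-proj(g,tf(T,P))).round(1))
# pixel effect of 5mm in x,y,z
for c,n in ((f,"scene"),(g,"side")):
    for k in range(3):
        d=np.zeros(3);d[k]=5; print(n,"xyz"[k],(proj(c,tf(T,P[1]+d))-proj(c,tf(T,P[1]))).round(1))
E
python3 chk.py
```

```text
bias scene
 [[0.6 1.1]
 [0.8 0.5]
 [1.4 1.9]
 [1.6 1.5]] 
side
 [[1.2 3.2]
 [1.2 2.9]
 [2.  2.9]
 [1.5 2.4]]
now scene [[-0.5  2. ]
 [-0.6 -0.1]] side [[2.6 3.7]
 [1.1 3.7]
 [1.8 3.1]
 [3.4 2.5]]
scene x [[ 0.9 -1. ]]
scene y [[-1.6 -0.4]]
scene z [[-0.1 -1.5]]
side x [[ 1.5 -0.1]]
side y [[-0.1 -0.7]]
side z [[-0.  -1.3]]
```

Run:
```python
from h import *
w=cams.grab_frame("wrist"); cv2.imwrite("pics/w9.png",w["image"])
ims=[cv2.imread(f"pics/w{k}.png")[225:450,270:370] for k in (6,7,8,9)]
cv2.imwrite("pics/cmp.png",cv2.resize(np.hstack(ims),None,fx=2,fy=2.6,interpolation=cv2.INTER_CUBIC))
```

```text
(no output)
```

View pics/cmp.png

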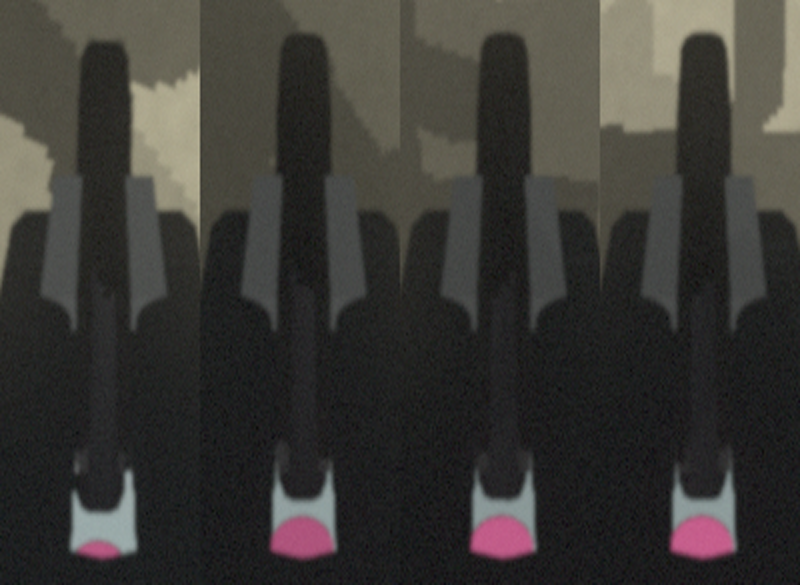

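Run:
```python
from h import *
w=cams.grab_frame("wrist"); s=telemetry.get_state(); t=s["ee_pos"]
print(t)
a=.0079
def P(x,z,pit,dx=-.0037):   # grip frame, pitch about point at TCP x, 19mm above tip
    # pivot: x=-dx from grip, z=grip height
    X=np.array([x/1000+dx, (z)/1000+.0004]); pz=.0   # relative pivot(grasp point)
    c,sn=np.cos(pit),np.sin(pit); X=np.array([c*X[0]+sn*X[1],-sn*X[0]+c*X[1]])
    piv=np.array(t)+[0,0,.0176]
    return piv+[X[0]*np.cos(a),X[0]*np.sin(a),X[1]]
for pit in (0,.02,.04,.06,.08,.1):
    print(pit,[proj(w,P(*q,pit))[0].round(1).tolist() for q in ((80,-23),(-20,12),(45,12))])
```

```text
[ 0.44308645 -0.01114093  0.07696965]
0 [[320.2, 427.3], [319.9, 257.7], [320.0, 415.0]]
0.02 [[320.2, 424.4], [319.9, 258.8], [320.0, 414.1]]
0.04 [[320.2, 421.4], [319.9, 259.9], [320.0, 413.2]]
0.06 [[320.2, 418.5], [319.9, 261.1], [320.0, 412.2]]
0.08 [[320.2, 415.6], [319.9, 262.3], [320.0, 411.2]]
0.1 [[320.3, 412.7], [319.9, 263.5], [320.0, 410.2]]
```

The wrist comparison shows the tray sagged about 0.04–0.05 rad in pitch when lifted, so its far edge is some 6–7 mm low. I'll raise it 4 mm and enter in small steps, watching the force.

```bash
python3 -m pendant '[[[0,0,-0.07,0],[-0.1,0,-0.14,0],[-0.2,0,-0.14,0],[-0.33,0,-0.14,0],[-0.33,0,-0.14,0]]]'; python3 -m pendant '[[[-0.1,0,0,0],[-0.2,0,0,0],[-0.3,0,0,0],[-0.4,0,0,0],[-0.4,0,0,0]]]'
python3 - <<'E'
from h import *
s=telemetry.get_state();print(s["ee_pos"],s["ft_force"],s["moment"])
E
```

```text
time_s: 9.82
ee_pos: [0.4532, -0.011, 0.0811]
tcp_rot: [-0.004, 1.0, 0.0, 0.0]
ft_force: [0.1, -0.5, -2.5]
width: 0.0044
time_s: 10.45
ee_pos: [0.4654, -0.011, 0.0812]
tcp_rot: [-0.004, 1.0, 0.0, 0.0]
ft_force: [-0.7, 0.2, -1.6]
width: 0.0041
[ 0.46542313 -0.01097177  0.08116016] [-0.71496434  0.24575088 -1.60978096] [0.03137789 0.1131176  0.01240878]
```

```bash
python3 -m pendant '[[[-0.1,0,0,0],[-0.2,0,0,0],[-0.3,0,0,0],[-0.4,0,0,0],[-0.4,0,0,0]]]'
python3 - <<'E'
from h import *
s=telemetry.get_state();print(s["ee_pos"],s["ft_force"],s["moment"])
g=cams.grab_frame("side"); crop(g,280,180,110,82,7,"pics/d10.png")
f=cams.grab_frame("scene"); crop(f,200,160,133,100,6,"pics/s10.png")
E
```

```text
time_s: 11.08
ee_pos: [0.4777, -0.0109, 0.0812]
tcp_rot: [-0.004, 1.0, 0.0, 0.0]
ft_force: [0.5, 0.4, -1.0]
width: 0.0045
[ 0.47771319 -0.01087751  0.08122154] [ 0.45705763  0.40842381 -0.99213537] [-0.02489924  0.0530879  -0.06367425]
```

View pics/d10.png

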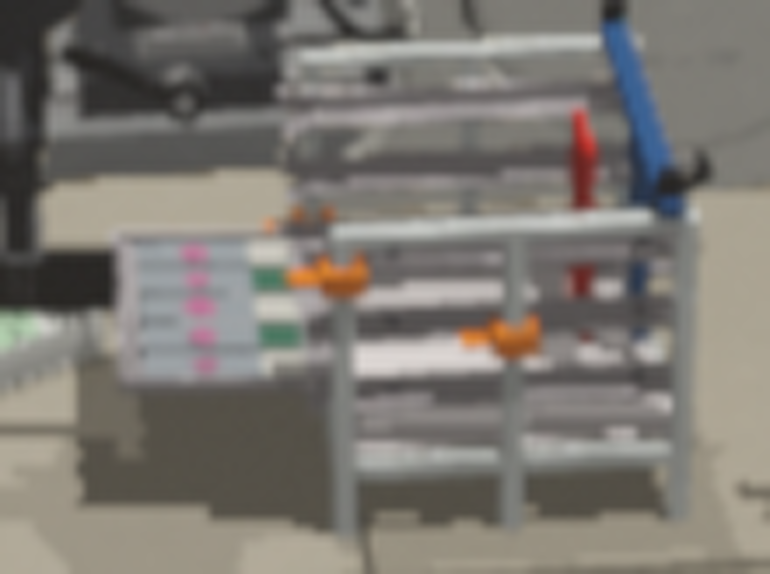

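View pics/s10.png

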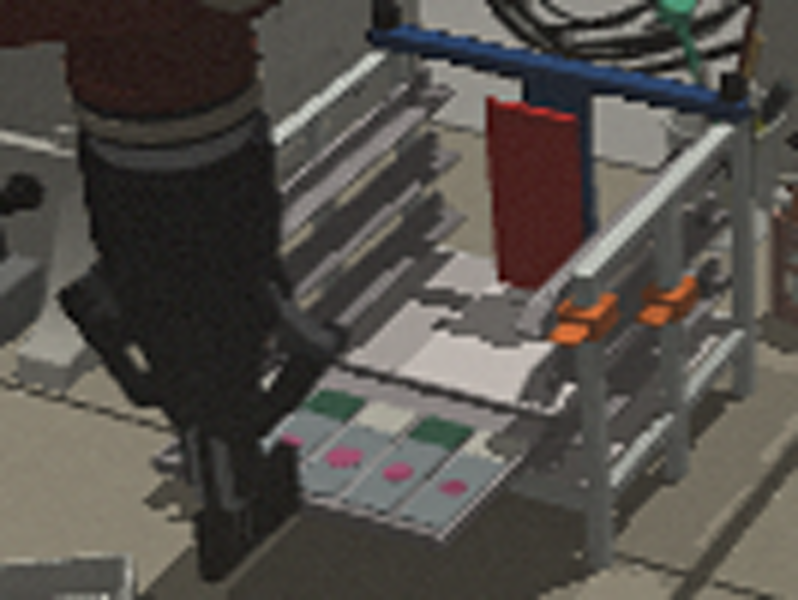

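The tray's far right corner at (560,410) is just past the lowest rails' mouth, with no side force. I'll continue.

```bash
python3 -m pendant '[[[-0.1,0,0,0],[-0.2,0,0,0],[-0.3,0,0,0],[-0.4,0,0,0],[-0.5,0,0,0],[-0.5,0,0,0]]]'; python3 -m pendant '[[[-0.12,0,0,0],[-0.25,0,0,0],[-0.38,0,0,0],[-0.5,0,0,0],[-0.62,0,0,0],[-0.65,0,0,0]]]'
python3 - <<'E'
from h import *
s=telemetry.get_state();print(s["ee_pos"],s["ft_force"],s["moment"])
E
```

```text
time_s: 11.92
ee_pos: [0.4928, -0.0108, 0.0812]
tcp_rot: [-0.004, 1.0, 0.0, 0.0]
ft_force: [0.8, -0.6, -1.4]
width: 0.0045
time_s: 12.68
ee_pos: [0.5125, -0.0106, 0.0812]
tcp_rot: [-0.004, 1.0, 0.0, 0.0]
ft_force: [-0.4, -0.1, -1.4]
width: 0.0044
[ 0.51249481 -0.01060095  0.08124182] [-0.35843583 -0.05380764 -1.40344736] [ 0.00414962  0.1089896  -0.05036807]
```

```bash
cat > ft.py <<'E'
from h import *
F=[];M=[]
for i in range(4):
    s=telemetry.get_state();F.append(s["ft_force"]);M.append(s["moment"]);cams.grab_frame("wrist")
print(round(float(s["time_s"]),2),"ee",np.round(s["ee_pos"],4),"F",np.mean(F,0).round(2),"M",np.mean(M,0).round(3))
E
python3 -m pendant '[[[-0.12,0,0,0],[-0.25,0,0,0],[-0.38,0,0,0],[-0.5,0,0,0],[-0.6,0,0,0],[-0.6,0,0.03,0],[-0.6,0,0.07,0],[-0.6,0,0.1,0],[-0.6,0,0.1,0]]]'; python3 ft.py
python3 -m pendant '[[[0,0,0.03,0],[0,0,0.05,0],[0,0,0.05,0]]]'; python3 ft.py
```

```text
time_s: 13.8
ee_pos: [0.5303, -0.0105, 0.0781]
tcp_rot: [-0.004, 1.0, 0.0, 0.0]
ft_force: [-0.9, -0.2, -0.9]
width: 0.0046
13.95 ee [ 0.5305 -0.0105  0.0783] F [-0.56 -0.35 -1.23] M [0.005 0.144 0.02 ]
time_s: 14.38
ee_pos: [0.5305, -0.0105, 0.0767]
tcp_rot: [-0.004, 1.0, 0.0, 0.0]
ft_force: [-0.7, 0.7, -0.8]
width: 0.0048
14.53 ee [ 0.5305 -0.0105  0.0768] F [-0.58  0.05 -0.6 ] M [-0.007  0.152  0.008]
```

```bash
python3 -m pendant '[[[0,0,0.03,0],[0,0,0.05,0],[0,0,0.05,0]]]'; python3 ft.py
python3 -m pendant '[[[0,0,0.02,0],[0,0,0.04,0],[0,0,0.04,0]]]'; python3 ft.py
```

```text
time_s: 14.95
ee_pos: [0.5304, -0.0105, 0.0752]
tcp_rot: [-0.004, 1.0, 0.0, 0.0]
ft_force: [-0.5, 0.1, 0.4]
width: 0.0043
15.1 ee [ 0.5305 -0.0104  0.0753] F [-0.91 -0.53 -0.3 ] M [ 0.002  0.112 -0.022]
time_s: 15.52
ee_pos: [0.5304, -0.0105, 0.0742]
tcp_rot: [-0.004, 1.0, 0.0, 0.0]
ft_force: [-1.5, 0.2, 0.8]
width: 0.0045
15.68 ee [ 0.5305 -0.0105  0.0742] F [-1.66  0.12  0.76] M [ 0.012  0.268 -0.004]
```

```bash
python3 -m pendant '[[[0,0,0.02,0],[0,0,0.03,0],[0,0,0.03,0]]]' - 50; python3 ft.py
python3 -m pendant '[[[0,0,0.02,0],[0,0,0.03,0],[0,0,0.03,0]]]'; python3 ft.py
python3 - <<'E'
from h import *
w=cams.grab_frame("wrist"); cv2.imwrite("pics/w11.png",w["image"])
ims=[cv2.imread(f"pics/w{k}.png")[225:450,270:370] for k in (6,9,11)]
cv2.imwrite("pics/cmp2.png",cv2.resize(np.hstack(ims),None,fx=2,fy=2.6,interpolation=cv2.INTER_CUBIC))
E
```

```text
time_s: 16.1
ee_pos: [0.5304, -0.0105, 0.0733]
tcp_rot: [-0.004, 1.0, 0.0, 0.0]
ft_force: [-2.2, -0.1, 0.7]
width: 0.0045
16.25 ee [ 0.5305 -0.0105  0.0733] F [-2.19  0.01  1.15] M [-0.006  0.296  0.024]
time_s: 16.68
ee_pos: [0.5304, -0.0105, 0.0724]
tcp_rot: [-0.004, 1.0, 0.0, 0.0]
ft_force: [-1.8, -0.4, 0.9]
width: 0.0042
16.82 ee [ 0.5305 -0.0105  0.0724] F [-2.34 -0.48  1.15] M [-0.043  0.328  0.014]
```

View pics/cmp2.png

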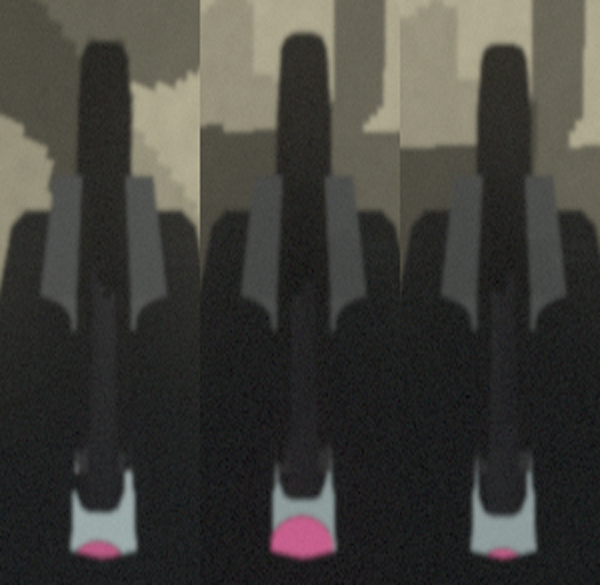

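The grasp view is back to the bench state, so the tray lies flat on the ledges at TCP z≈72.4 mm, as predicted. Now I slide in, fast to just short of the earliest possible buffer position and then in small steps.

```bash
python3 -m pendant '[[[-0.1,0,0,0],[-0.2,0,0,0],[-0.3,0,0,0],[-0.4,0,0,0],[-0.4,0,0,0]]]'; python3 ft.py
python3 -m pendant '[[[-0.1,0,0,0],[-0.2,0,0,0],[-0.3,0,0,0],[-0.4,0,0,0],[-0.4,0,0,0]]]'; python3 ft.py
```

```text
time_s: 17.55
ee_pos: [0.5432, -0.0104, 0.0726]
tcp_rot: [-0.004, 1.0, 0.0, 0.001]
ft_force: [-0.2, -0.2, 1.1]
width: 0.0043
17.7 ee [ 0.5431 -0.0104  0.0726] F [0.49 0.25 1.23] M [ 0.006 -0.084  0.004]
time_s: 18.38
ee_pos: [0.5558, -0.0103, 0.0728]
tcp_rot: [-0.004, 1.0, 0.0, 0.002]
ft_force: [-1.2, 1.1, 2.1]
width: 0.0045
18.52 ee [ 0.5557 -0.0103  0.0728] F [-0.82  0.43  1.59] M [ 0.044  0.04  -0.015]
```

```bash
python3 -m pendant '[[[-0.04,0,0,0],[-0.07,0,0,0],[-0.07,0,0,0]]]' >/dev/null; python3 ft.py
python3 -m pendant '[[[-0.04,0,0,0],[-0.07,0,0,0],[-0.07,0,0,0]]]'>/dev/null; python3 ft.py
python3 -m pendant '[[[-0.04,0,0,0],[-0.07,0,0,0],[-0.07,0,0,0]]]'>/dev/null; python3 ft.py
```

```text
19.1 ee [ 0.5576 -0.0103  0.0728] F [-3.85 -0.13  3.17] M [0.02  0.578 0.011]
19.68 ee [ 0.5599 -0.0103  0.0729] F [-2.8   0.31  2.9 ] M [ 0.002  0.425 -0.003]
20.25 ee [ 0.5621 -0.0102  0.0729] F [-2.98  0.4   3.74] M [0.035 0.498 0.022]
```

```bash
python3 -m pendant '[[[0,0,-0.02,0],[0,0,-0.02,0]]]' >/dev/null; python3 ft.py
python3 -m pendant '[[[-0.04,0,0,0],[-0.07,0,0,0],[-0.07,0,0,0]]]'>/dev/null; python3 ft.py
python3 -m pendant '[[[-0.04,0,0,0],[-0.07,0,0,0],[-0.07,0,0,0]]]'>/dev/null; python3 ft.py
```

```text
20.7 ee [ 0.5623 -0.0103  0.0735] F [-1.51  0.01  1.97] M [-0.005  0.191  0.016]
21.27 ee [ 0.5644 -0.0102  0.0735] F [-3.45 -0.06  3.55] M [ 0.011  0.533 -0.005]
21.85 ee [ 0.5666 -0.0102  0.0735] F [-3.62  0.08  3.02] M [0.007 0.516 0.003]
```

Run:
```python
from h import *
g=cams.grab_frame("side"); crop(g,290,180,110,82,7,"pics/d12.png")
f=cams.grab_frame("scene"); crop(f,210,160,133,100,6,"pics/s12.png")
w=cams.grab_frame("wrist"); cv2.imwrite("pics/w12.png",w["image"])
```

```text
(no output)
```

View pics/d12.png

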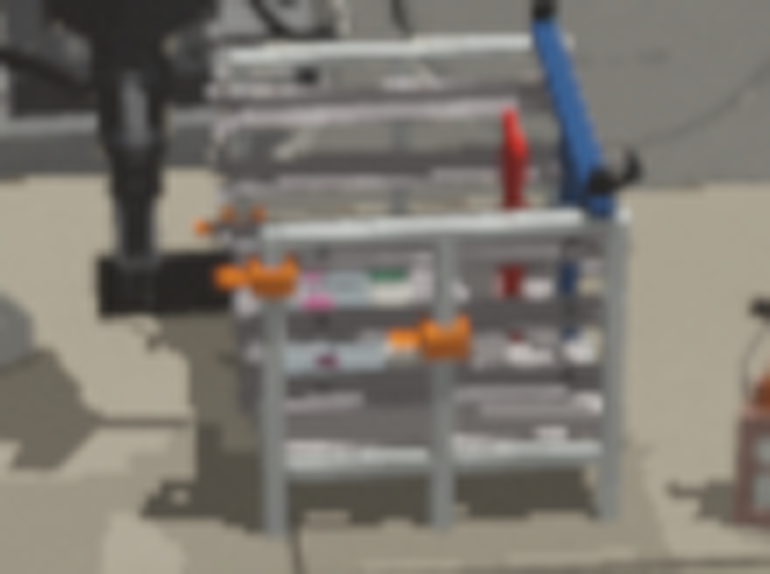

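View pics/s12.png

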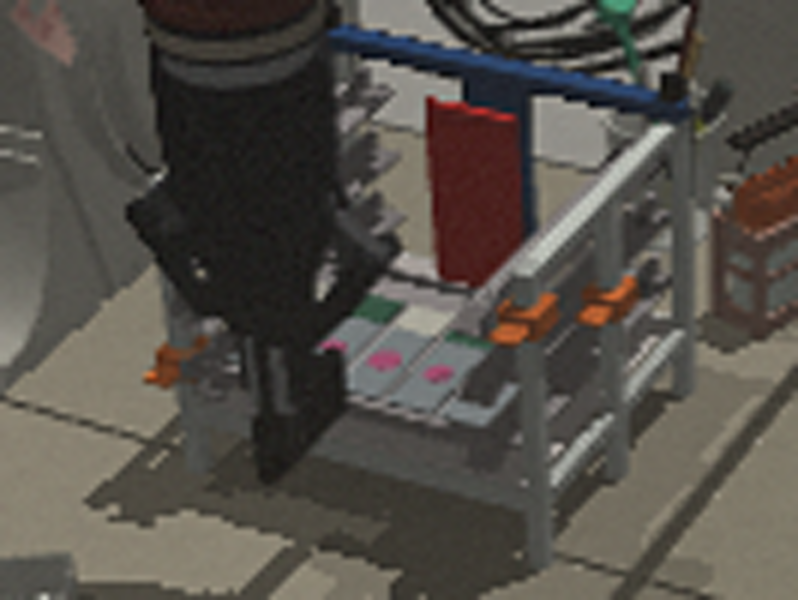

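View pics/w12.png

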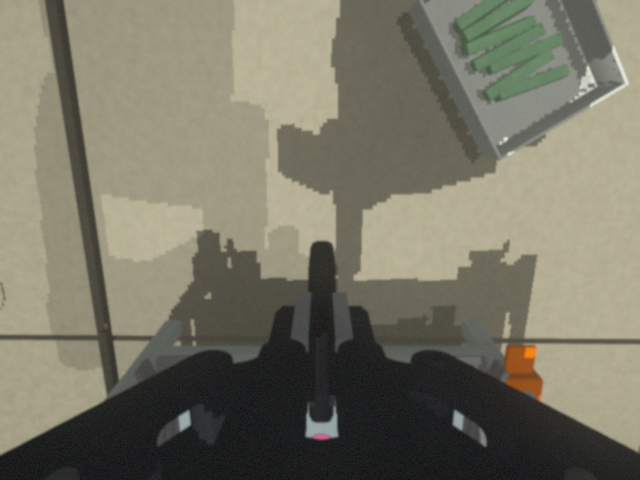

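The tray is on the lowest pair, centred between the flares ((180,320) and (465,320), with the fin at 321) and still short of the buffer. The push force includes some downward preload, so I'll release briefly to let the tray settle flat and then grip again.

```bash
python3 -m pendant '[[[0,0,0,0],[0,0,0,0],[0,0,0,0],[0,0,0,0]]]' 0.7; python3 ft.py
python3 - <<'E'
from h import *
w=cams.grab_frame("wrist"); cv2.imwrite("pics/w13.png",w["image"])
E
```

```text
time_s: 22.55
ee_pos: [0.5666, -0.0102, 0.0734]
tcp_rot: [-0.004, 1.0, 0.0, 0.003]
ft_force: [-0.0, -0.1, -0.1]
width: 0.0256
22.7 ee [ 0.5666 -0.0102  0.0735] F [-0.1  -0.24 -0.05] M [ 0.008  0.003 -0.014]
```

View pics/w13.png

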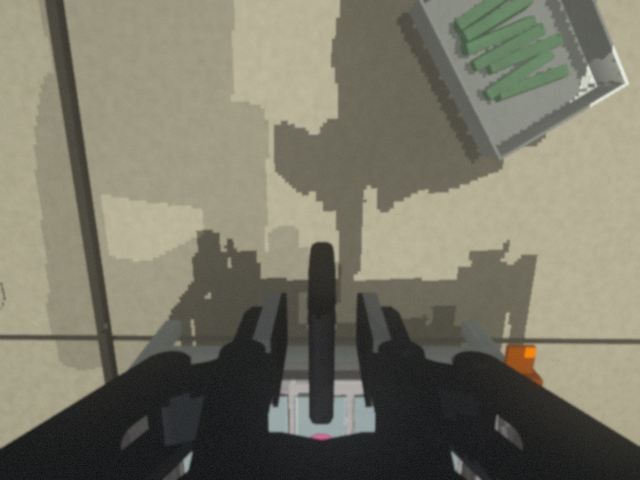

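The tray rests free and straight, and the force sensor reads zero. Gripping again.

```bash
python3 -m pendant '[[[0,0,0,0],[0,0,0,0],[0,0,0,0],[0,0,0,0],[0,0,0,0]]]' 1 50; python3 ft.py
python3 -m pendant '[[[-0.04,0,0,0],[-0.07,0,0,0],[-0.07,0,0,0]]]'>/dev/null; python3 ft.py
python3 -m pendant '[[[-0.04,0,0,0],[-0.07,0,0,0],[-0.07,0,0,0]]]'>/dev/null; python3 ft.py
```

```text
time_s: 23.42
ee_pos: [0.5666, -0.0103, 0.0736]
tcp_rot: [-0.004, 1.0, 0.0, 0.003]
ft_force: [-0.2, -0.1, 0.6]
width: 0.0076
23.57 ee [ 0.5667 -0.0102  0.0736] F [-0.17  0.1   0.9 ] M [-0.005  0.042 -0.018]
24.15 ee [ 0.5687 -0.0102  0.0735] F [-2.46 -0.11  1.73] M [-0.037  0.413  0.022]
24.73 ee [ 0.571  -0.0102  0.0736] F [-1.81  0.01  1.35] M [ 0.003  0.282 -0.009]
```

```bash
for i in 1; do python3 -m pendant '[[[-0.04,0,0,0],[-0.07,0,0,0],[-0.07,0,0,0]]]'>/dev/null; python3 ft.py; done
python3 -m pendant '[[[-0.04,0,0,0],[-0.07,0,0,0],[-0.07,0,0,0]]]'>/dev/null; python3 ft.py
```

```text
25.3 ee [ 0.5732 -0.0102  0.0736] F [-1.62 -0.2   1.42] M [-0.014  0.271 -0.016]
25.88 ee [ 0.5754 -0.0102  0.0736] F [-0.98  0.21  0.94] M [-0.013  0.267  0.01 ]
```

```bash
python3 -m pendant '[[[-0.04,0,0,0],[-0.07,0,0,0],[-0.07,0,0,0]]]'>/dev/null; python3 ft.py
```

```text
26.45 ee [ 0.5776 -0.0101  0.0736] F [-1.37  0.07  1.08] M [-0.01   0.212 -0.006]
```

```bash
python3 -m pendant '[[[-0.04,0,0,0],[-0.07,0,0,0],[-0.07,0,0,0]]]'>/dev/null; python3 ft.py
```

```text
27.02 ee [ 0.5799 -0.0101  0.0736] F [ 0.07 -0.19 -1.02] M [-0.016  0.028 -0.006]
```

```bash
python3 -m pendant '[[[-0.04,0,0,0],[-0.07,0,0,0],[-0.07,0,0,0]]]'>/dev/null; python3 ft.py
```

```text
27.6 ee [ 0.5821 -0.0101  0.0737] F [-0.1  -0.04 -0.9 ] M [-0.     0.038 -0.011]
```

```bash
python3 -m pendant '[[[-0.04,0,0,0],[-0.07,0,0,0],[-0.07,0,0,0]]]'>/dev/null; python3 ft.py
```

```text
28.18 ee [ 0.5843 -0.0101  0.0737] F [-0.47  0.14 -0.38] M [-0.035  0.023  0.03 ]
```

```bash
python3 -m pendant '[[[-0.04,0,0,0],[-0.07,0,0,0],[-0.07,0,0,0]]]'>/dev/null; python3 ft.py
```

```text
28.75 ee [ 0.5866 -0.0101  0.0738] F [ 0.15  0.15 -0.95] M [ 0.005  0.033 -0.001]
```

```bash
python3 -m pendant '[[[-0.04,0,0,0],[-0.07,0,0,0],[-0.07,0,0,0]]]'>/dev/null; python3 ft.py
```

```text
29.32 ee [ 0.5888 -0.0101  0.0739] F [-0.38 -0.21 -1.28] M [-0.014  0.056 -0.006]
```

```bash
python3 -m pendant '[[[-0.04,0,0.02,0],[-0.07,0,0.02,0],[-0.07,0,0.02,0]]]'>/dev/null; python3 ft.py
```

```text
29.9 ee [ 0.5892 -0.0101  0.0733] F [-7.11 -0.15  3.85] M [-0.065  1.274  0.003]
```

```bash
python3 -m pendant '[[[-0.04,0,0,0],[-0.07,0,0,0],[-0.07,0,0,0]]]'>/dev/null; python3 ft.py
```

```text
30.48 ee [ 0.5891 -0.01    0.0733] F [-9.25 -0.49  5.93] M [-0.055  1.583  0.003]
```

The motion stopped at x=0.589 with Fx≈-9 N, and the lever arm matches tray height. I'll check in the images that this really is the buffer.

Run:
```python
from h import *
g=cams.grab_frame("side"); crop(g,290,180,110,82,7,"pics/d14.png")
f=cams.grab_frame("scene"); crop(f,210,160,133,100,6,"pics/s14.png")
w=cams.grab_frame("wrist"); cv2.imwrite("pics/w14.png",w["image"])
```

```text
(no output)
```

View pics/d14.png

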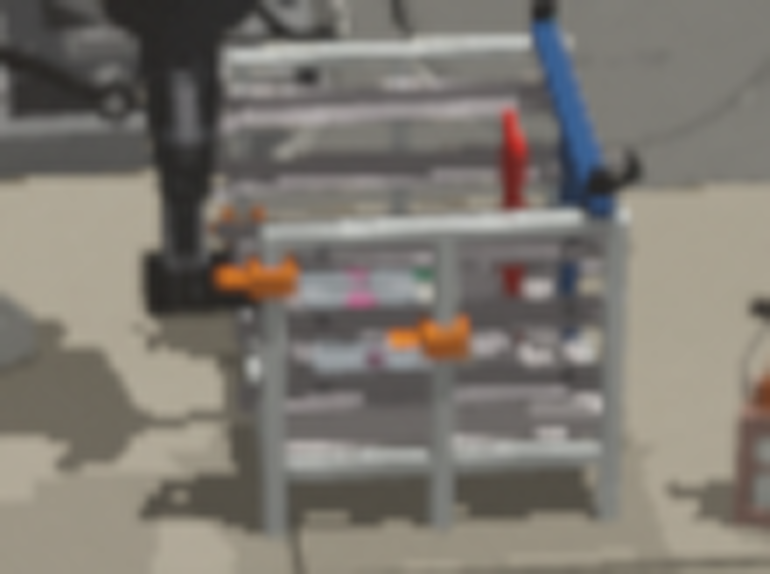

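View pics/s14.png

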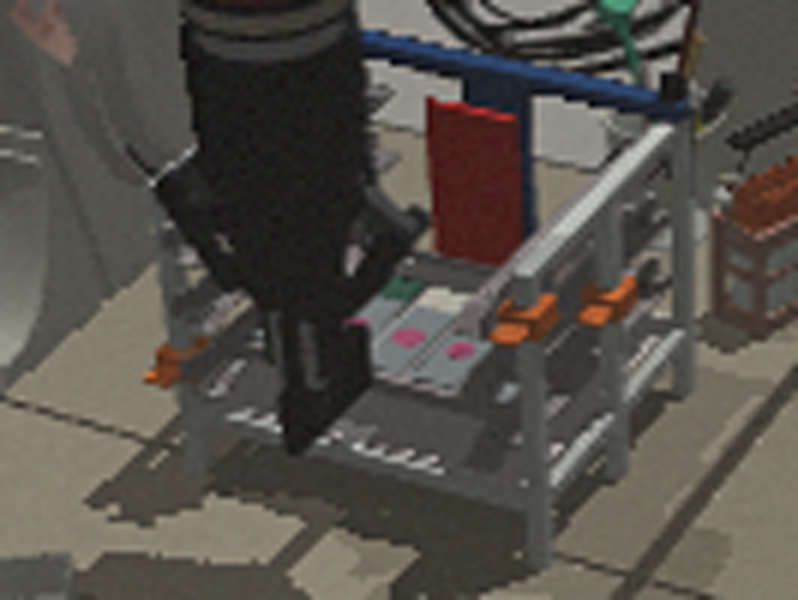

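View pics/w14.png

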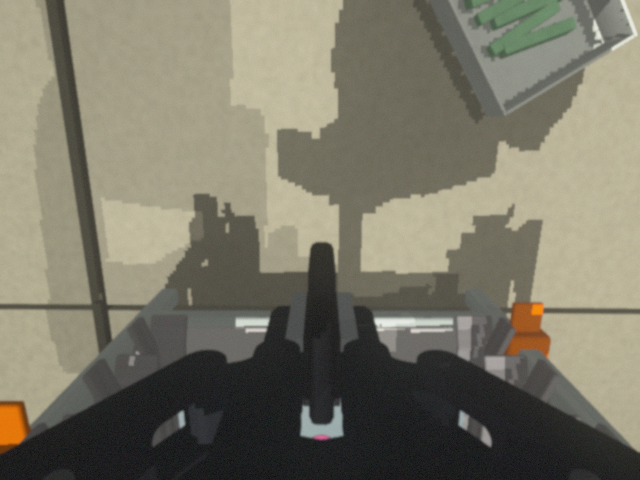

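In the scene view the tray's far rim now covers the foot of the red plate at about (475,262), so this is the buffer, touched at TCP x≈0.589. I'll ease the downward load and push a little harder.

```bash
python3 -m pendant '[[[0,0,-0.02,0],[-0.05,0,-0.02,0],[-0.1,0,-0.02,0],[-0.1,0,-0.02,0]]]'>/dev/null; python3 ft.py
```

```text
31.32 ee [ 0.589  -0.0101  0.0733] F [-11.99  -0.67   5.74] M [-0.07   1.999 -0.004]
```

Run:
```python
from rack import *
p=np.load("rack.npy")
import pickle
w0=w
s=telemetry.get_state(); print("rot",np.round(s["tcp_rot"],4),"tau",np.round(s["joint_torque"],2))
crop(w0,440,170,140,160,5,"pics/buf.png")
crop(f,265,165,50,60,10,"pics/buf2.png")
I=cams.grab_frame("wrist"); 
J=I["image"].copy()
# overlay rack model on current wrist image
for y in (-1,1):
    for z in (50,86,122):
        for a,b,c in (((0,65*y,z),(60,65*y,z),(0,255,0)),((0,77.5*y,z+10.5),(60,77.5*y,z+10.5),(255,255,0)),((0,65*y,z),(0,90*y,z),(0,255,0)),((-11,65*y,z-5),(-11,90*y,z-5),(0,200,255))):
            q=proj(I,tf(p,np.array([a,b],float))).round().astype(int); cv2.line(J,tuple(q[0]),tuple(q[1]),c,1)
    q=proj(I,tf(p,np.array([(1,90*y,146),(1,100*y,146)],float))).round().astype(int); cv2.line(J,tuple(q[0]),tuple(q[1]),(0,0,255),1)
cv2.imwrite("pics/w15.png",J)
```

```text
rot [-0.0042  1.      0.     -0.0055] tau [ 4.700e-01 -3.607e+01 -3.725e+01  5.800e-01 -3.150e+00 -1.000e-02]
```

View pics/w15.png

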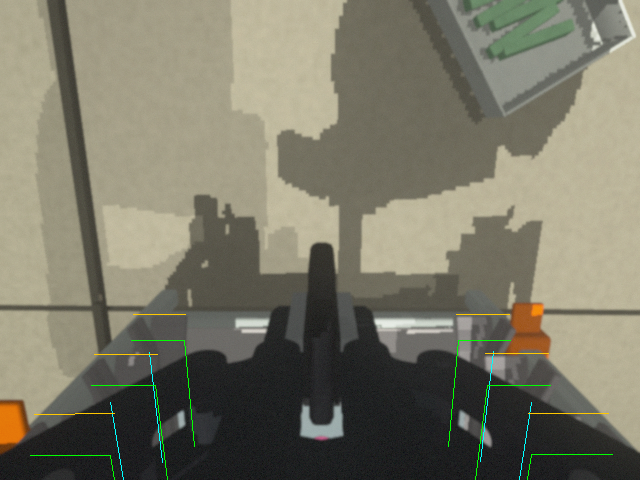

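View pics/buf.png

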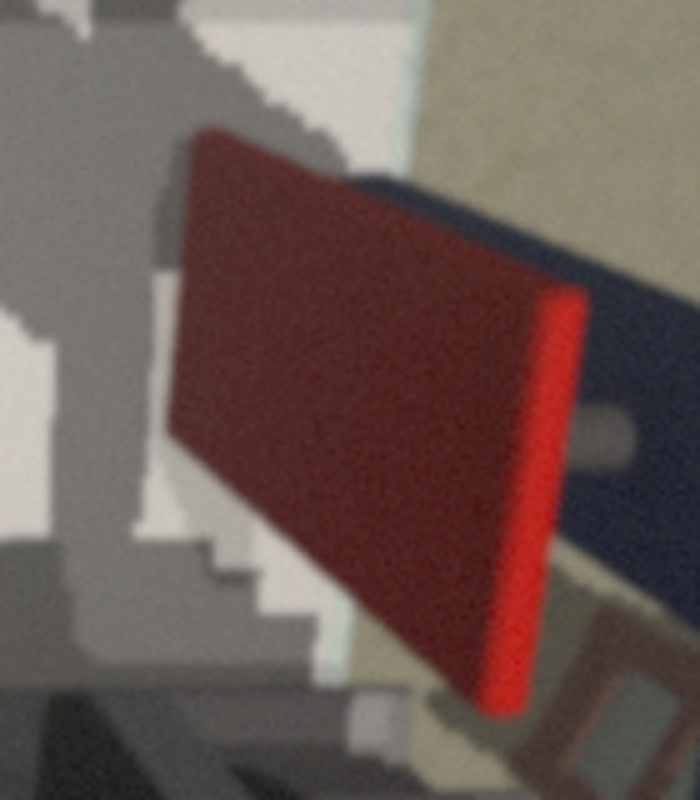

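View pics/buf2.png

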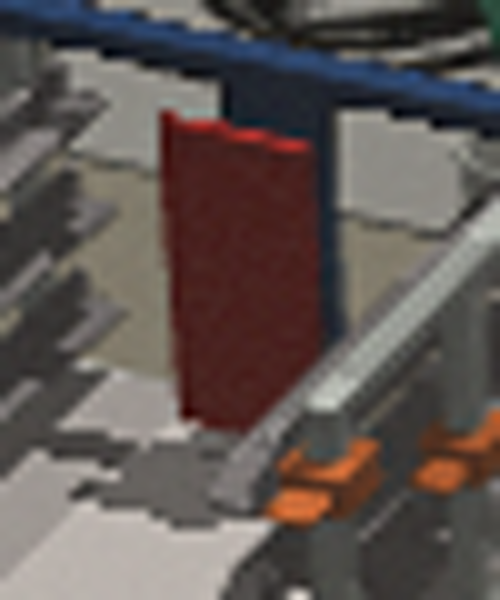

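Run:
```python
from rack import *
p=np.load("rack.npy")
B=lambda a,b:(440+(a+.5)/5-.5,170+(b+.5)/5-.5); Q=lambda a,b:(265+(a+.5)/10-.5,165+(b+.5)/10-.5)
ob=[(w,B(205,130),(0,25,0)),(w,B(168,432),(0,-25,0)),(w,B(545,290),(0,25,104)),(w,B(485,705),(0,-25,104))]
ob2=[(f,Q(163,118),(0,25,104)),(f,Q(310,150),(0,-25,104)),(f,Q(182,412),(0,25,0))]
for o in (ob,ob2,ob+ob2):
    fn=lambda q:np.concatenate([proj(c,tf(p,np.array(P)+[q[0],q[2],q[1]]))[0]-uv for c,uv,P in o])
    r=least_squares(fn,[110,40,0]); print(r.x.round(1),r.fun.reshape(-1,2).round(1).tolist())
```

```text
[131.2  31.4  -2.8] [[-0.8, 0.0], [0.9, -0.1], [-0.1, -0.1], [0.0, 0.1]]
[167.7  16.4  24. ] [[-0.1, 0.0], [-0.1, -0.1], [0.3, 0.1]]
[127.9  37.9  -0.6] [[-1.6, -1.2], [-0.0, -0.0], [0.9, -0.9], [0.5, 1.7], [0.1, 0.9], [0.6, 1.0], [0.5, 2.0]]
```

The contact is at tray height and the image fit puts the buffer face at about 128 mm, so this is the buffer. The wrist pitched by about 0.017 rad under the push and pressed the tray's far edge onto the ledges (µ≈0.6), which adds drag. I'll release, let it settle flat, and grip lightly so that pitch isn't transmitted.

```bash
python3 -m pendant '[[[0,0,0,0],[0,0,0,0],[0,0,0,0],[0,0,0,0]]]' 0.7; python3 ft.py
python3 - <<'E'
from h import *
s=telemetry.get_state(); print(np.round(s["tcp_rot"],4))
w=cams.grab_frame("wrist"); cv2.imwrite("pics/w16.png",w["image"])
E
```

```text
time_s: 31.92
ee_pos: [0.5893, -0.0101, 0.0735]
tcp_rot: [-0.004, 1.0, 0.0, -0.005]
ft_force: [-0.3, -0.0, -0.1]
width: 0.0254
32.08 ee [ 0.5891 -0.0101  0.0734] F [ 0.05  0.24 -0.03] M [ 0.002 -0.002 -0.   ]
[-0.0042  1.      0.     -0.0054]
```

View pics/w16.png

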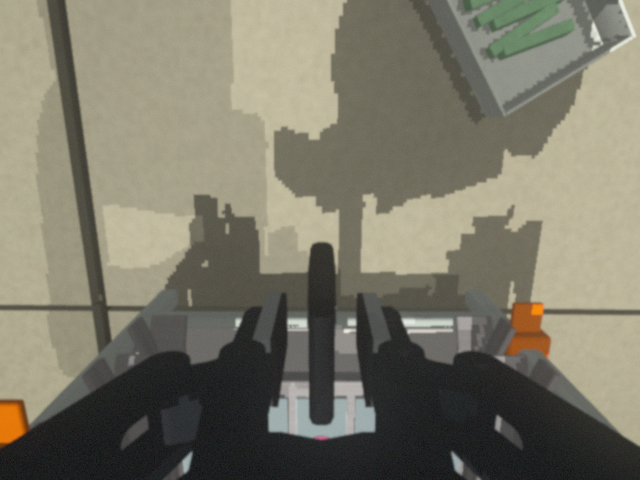

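```bash
python3 -m pendant '[[[0,0,0,0],[0,0,0,0],[0,0,0,0],[0,0,0,0],[0,0,0,0]]]' 1 25; python3 ft.py
python3 -m pendant '[[[-0.04,0,0,0],[-0.07,0,0,0],[-0.07,0,0,0]]]'>/dev/null; python3 ft.py
```

```text
time_s: 32.8
ee_pos: [0.5891, -0.01, 0.0734]
tcp_rot: [-0.004, 1.0, 0.0, -0.005]
ft_force: [-0.2, -0.6, 2.1]
width: 0.0089
32.95 ee [ 0.5891 -0.0101  0.0734] F [-0.36 -0.35  1.43] M [ 0.007  0.099 -0.021]
33.52 ee [ 0.589  -0.0101  0.0733] F [-9.1  -0.61  6.65] M [-5.300e-02  1.492e+00  1.000e-03]
```

```bash
python3 -m pendant '[[[-0.04,0,0,0],[-0.08,0,0,0],[-0.08,0,0,0]]]'>/dev/null; python3 ft.py
```

```text
34.1 ee [ 0.5888 -0.0101  0.0733] F [-10.84   0.07   8.27] M [-0.069  1.804 -0.028]
```

Fz rises together with Fx because the arm's compliance couples them, so I'll add an upward component to the push.

```bash
python3 -m pendant '[[[-0.03,0,-0.04,0],[-0.06,0,-0.06,0],[-0.06,0,-0.06,0]]]'>/dev/null; python3 ft.py
```

```text
34.67 ee [ 0.5888 -0.01    0.0739] F [-6.1  -0.47  0.79] M [-0.119  0.942 -0.024]
```

```bash
python3 -m pendant '[[[-0.04,0,-0.03,0],[-0.08,0,-0.05,0],[-0.08,0,-0.05,0]]]'>/dev/null; python3 ft.py; python3 -c "
from h import *
s=telemetry.get_state(); print(np.round(s['tcp_rot'],4))"
```

```text
35.25 ee [ 0.5896 -0.01    0.0743] F [-6.72 -0.37  0.9 ] M [-0.113  0.988 -0.012]
[-4.500e-03  9.999e-01  1.000e-04 -1.640e-02]
```

```bash
python3 -m pendant '[[[-0.05,0,-0.03,0],[-0.1,0,-0.05,0],[-0.14,0,-0.05,0],[-0.14,0,-0.05,0]]]'>/dev/null; python3 ft.py; python3 -c "
from h import *
s=telemetry.get_state(); print(np.round(s['tcp_rot'],4))
w=cams.grab_frame('wrist'); cv2.imwrite('pics/w17.png',w['image'])
f=cams.grab_frame('scene'); crop(f,210,160,133,100,6,'pics/s17.png')"
```

```text
35.95 ee [ 0.5923 -0.0099  0.0746] F [-5.75 -0.68  1.15] M [-0.135  1.012 -0.016]
[-4.500e-03  9.998e-01  1.000e-04 -1.850e-02]
```

View pics/w17.png

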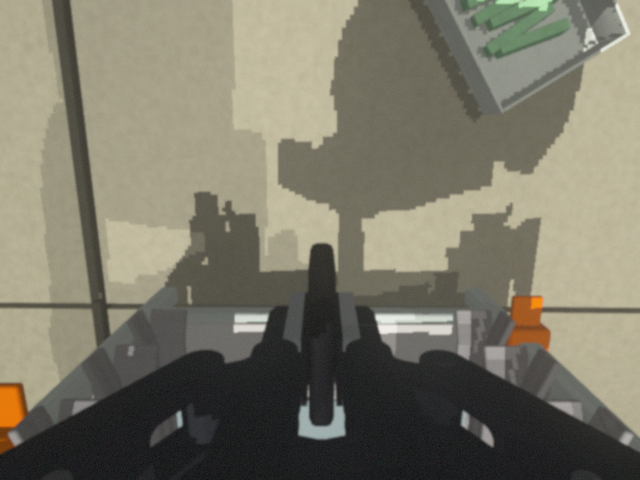

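View pics/s17.png

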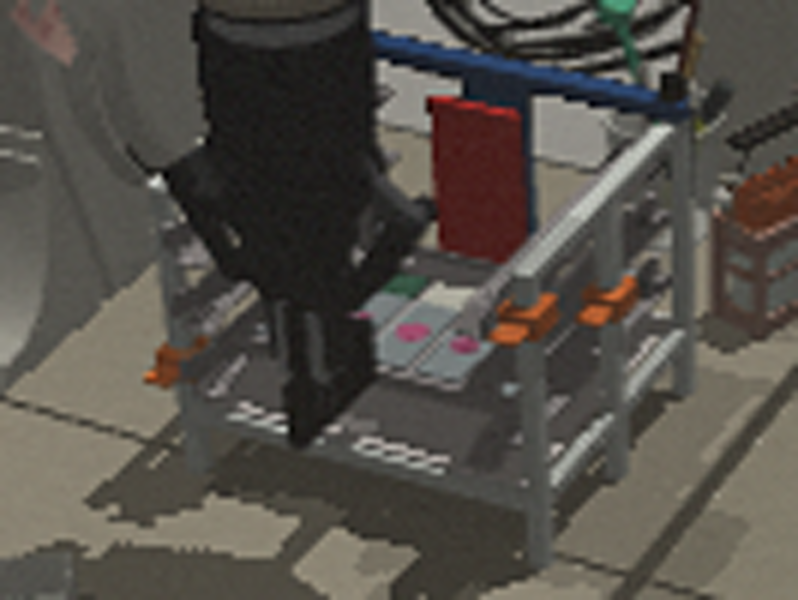

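The red plate's top edge moved from (430–518,97) to (433–522,97), so the buffer is giving at about 6 N, by roughly 3.3 mm so far. One more gentle push.

```bash
python3 -m pendant '[[[-0.04,0,-0.02,0],[-0.08,0,-0.03,0],[-0.11,0,-0.03,0],[-0.11,0,-0.03,0]]]'>/dev/null; python3 ft.py
```

```text
36.75 ee [ 0.594  -0.0099  0.0744] F [-6.25 -0.59  1.49] M [-0.128  0.969 -0.018]
```

TCP has advanced 5 mm since contact at a steady 6 N. Letting go.

```bash
python3 -m pendant '[[[0,0,0,0],[0,0,0,0],[0,0,0,0],[0,0,0,0],[0,0,0,0]]]' 0.6; python3 ft.py; python3 -c "
from h import *
w=cams.grab_frame('wrist'); cv2.imwrite('pics/w18.png',w['image'])"
```

```text
time_s: 37.42
ee_pos: [0.5942, -0.0099, 0.0745]
tcp_rot: [-0.005, 1.0, 0.0, -0.02]
ft_force: [0.9, -0.4, 0.3]
width: 0.0344
37.58 ee [ 0.5941 -0.0099  0.0745] F [ 0.15  0.18 -0.25] M [ 0.011 -0.016  0.019]
```

View pics/w18.png

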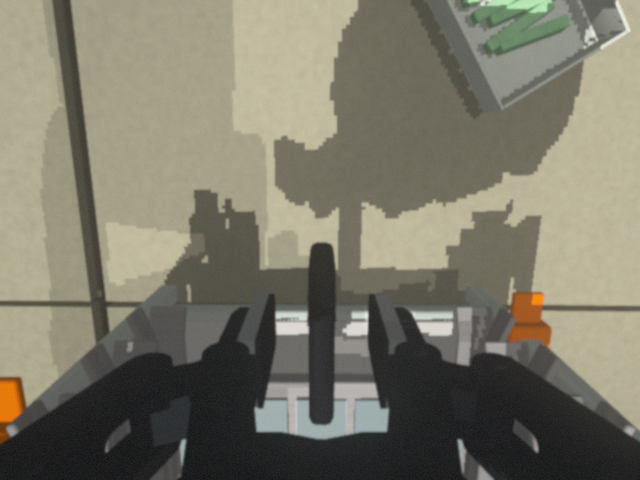

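The fin stands free and straight between the open pads (321, 243–422). I'll back straight out along -x, then go up.

```bash
python3 -m pendant '[[[0.3,0,0,0],[0.7,0,0,0],[1.2,0,0,0],[1.8,0,0,0],[2.6,0,0,0],[3.4,0,-0.5,0],[4,0,-1.5,0],[4.2,0,-3,0],[4.2,0,-4,0],[4.2,0,-5,0],[4.2,0,-5,0]]]'
python3 - <<'E'
from h import *
import pickle
w=cams.grab_frame("wrist"); cv2.imwrite("pics/w19.png",w["image"])
g=cams.grab_frame("side"); crop(g,290,170,110,82,7,"pics/d19.png")
f=cams.grab_frame("scene"); crop(f,210,150,133,100,6,"pics/s19.png"); pickle.dump((f,g,w),open("f19.pkl","wb"))
E
```

```text
time_s: 39.05
ee_pos: [0.4752, -0.0113, 0.2324]
tcp_rot: [-0.004, 1.0, -0.0, -0.018]
ft_force: [0.0, 0.7, 0.4]
width: 0.0344
```

View pics/s19.png

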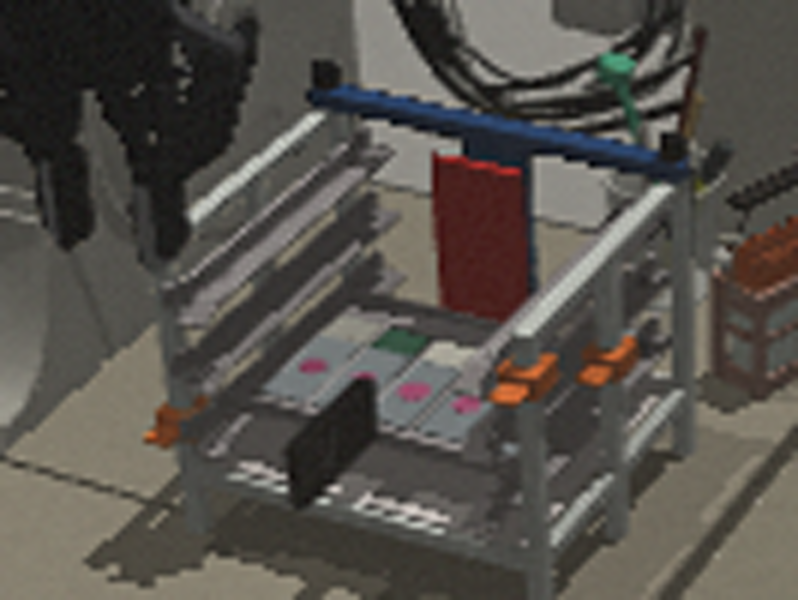

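View pics/d19.png

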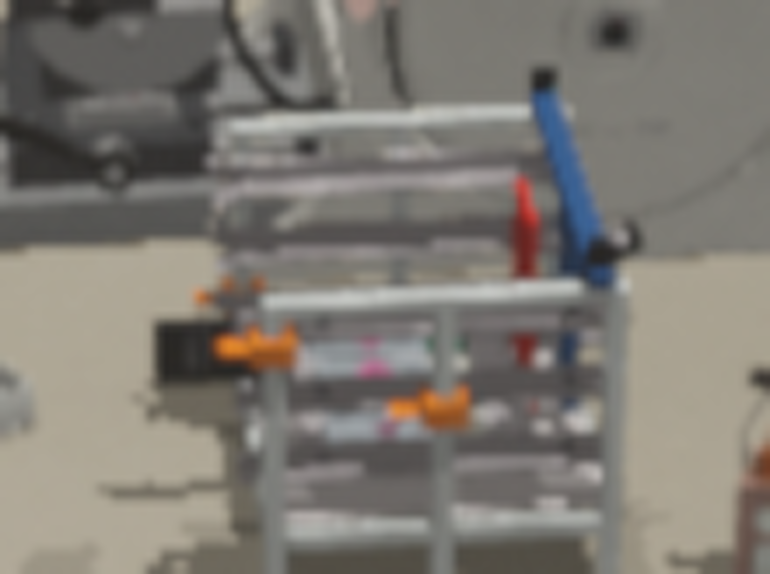

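Run:
```python
import pickle
from h import *
from rack import tf
p=np.load("rack.npy")
f0,g0,_=pickle.load(open("f0.pkl","rb")); f1,g1,w1=pickle.load(open("f19.pkl","rb"))
for n,a,b,roi in (("side",g0,g1,(355,185,25,26)),("scene",f0,f1,(275,170,30,22))):
    x,y,W,H=roi; q=[]
    for I in (a,b):
        im=I["image"][y:y+H,x:x+W].astype(float); m=np.clip(im[:,:,2]-np.maximum(im[:,:,0],im[:,:,1])-20,0,None)
        q.append(((m.sum(0)*np.arange(W)).sum()/m.sum()+x, (m.sum(1)*np.arange(H)).sum()/m.sum()+y))
    k=proj(a,tf(p,[[133,0,120]]))[0]-proj(a,tf(p,[[128,0,120]]))[0]
    print(n,q,"px/5mm",k.round(2),"shift mm",(q[1][0]-q[0][0])/k[0]*5)
    sh,_=cv2.phaseCorrelate(a["image"][185:215,x:x+W,2].astype(float)*1,b["image"][185:215,x:x+W,2].astype(float)*1); print(sh)
w=w1; crop(w,200,200,250,280,2,"pics/w19c.png")
s=telemetry.get_state(); print(s["time_s"],s["width"])
```

```text
side [(np.float64(362.94506402313095), np.float64(201.3403552251136)), (np.float64(364.64574898785423), np.float64(201.34412955465586))] px/5mm [ 1.49 -0.08] shift mm 5.724508226490727
(0.882540262555775, 0.05791178165428157)
scene [(np.float64(288.03733735621347), np.float64(183.06241749952858)), (np.float64(289.0615517241379), np.float64(182.6605172413793))] px/5mm [ 0.82 -0.77] shift mm 6.268083745684874
(0.303012244327709, -0.08454088612011468)
39.2 0.03439493237084024
```

View pics/w19.png

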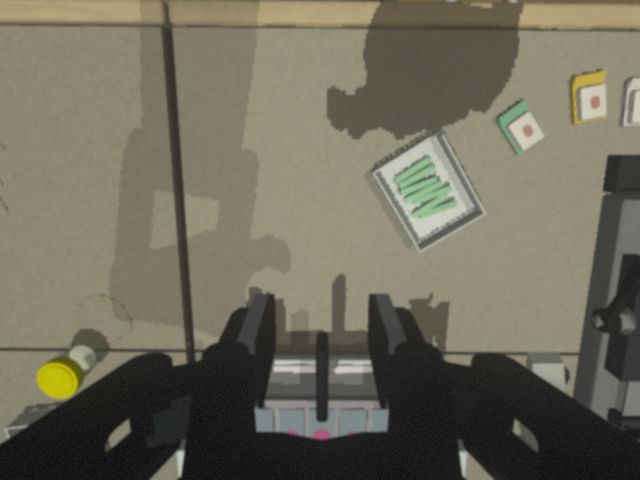

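The buffer gave 5.7 mm (side) and 6.3 mm (scene) by image, and about 5 mm by tool travel. The tray lies straight on the lowest pair, the gripper is clear, and the bystanders are where they were. Handing in.

```bash
python3 -c "
from plant import ticket,telemetry
print(telemetry.get_state()['time_s']); print(ticket.finish_job())"
```

```text
39.2
the job is handed in; nothing more can be done
None
```

I slid the small tray onto the lowest rail pair, marked by clip_a on the front left post. I then pushed it against the buffer, let go, and handed the job in at 39.2 s. No verdict was reported.

**What went well**
- **Buffer:** touched at TCP x≈0.589 m and pushed at about 6 N. It gave about 5 mm by tool travel, 5.7 mm in the side camera and 6.3 mm in the scene camera. The allowed range is 2–9 mm.
- **Tray:** by eye in the last scene, side and wrist pictures it lies flat and straight on both rails of the lowest pair. I did not measure its final tilt.
- **Release:** the gripper is clear, about 0.12 m back and 0.16 m up, and the wrist force reads about zero.
- **Bystanders:** the cup, the box of green slides and the cassette show no visible change, but I did not measure them.

**What went less well**
- **Sag on lifting:** the tray tipped about 0.04–0.05 rad in the grip. I levelled it by lowering it onto the ledges and gripping it again.
- **First pushes too high:** they reached about 12 N at the wrist without the buffer moving. The bending arm was pressing the tray onto the rails with up to about 8 N. A lighter grip and a slight lift fixed this. I put that force at tray height, which is below the 22 N limit for the tray on the rack. Had the gripper been touching the rack instead, it would have passed the 10 N limit.
- **Tool tilt:** the tool tilted about 0.04 rad during the final push.
- **Camera disagreement:** the scene and side cameras differed from the wrist camera by up to about 3 pixels on the tray, so I relied on the wrist camera and touch.

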